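# Refill the incense box and hold its sprung lid

### The job

Help me refill the incense box: first move both thick joss sticks from the carton, bare wooden foot down, into the two narrow holes in the end of the box, one in each, and let go of them. Then take hold of the lid, raise it a little past its balance point so that you feel the spring take over, ease it back to about five degrees below that point and finish there, still holding it steady, while I put the other incense in. Never let the spring throw the lid back to upright or beyond, towards the vase behind it, and leave the other things on the shelf where they are.

Things in the scene. Friction and masses are not known exactly. Their poses are not given: they have to be found in the camera images.
- incense_box: Dark wooden incense box, fixed; origin under the centre of its lidded compartment, x from the lid's front (bar side) to the hinge at the rear, y towards the end block with the two stick holes, z up. Compartment 150 (x) x 200 (y) x 100 mm; the solid end block (150 x 46 x 100 mm) adjoins at y = 100 to 146 mm. The lid covers the compartment only.
- well0 (a point): Centre of the mouth of one stick hole in the box's end block (box frame x -30, y +123, z 100 mm); round, 18 mm wide, 80 mm deep, with a small countersink.
- well1 (a point): Centre of the mouth of the other stick hole (box frame x +30, y +123, z 100 mm); same size.
- lid (a joint): Lid angle in rad: 0 shut, grows as the front edge rises, stop at 1.85. A pre-wound spring hinge carries much of the lid's 0.45 kg. Balance point at 1.0 (57 degrees): below it the lid drops shut, above it the spring throws it open; almost no friction, so it stays nowhere between by itself. At the bar it pulls down with about 0.8 N when shut, 0 at the balance point, up with about 0.8 N at 1.5.
- lid_bar (a point): Middle of the lid's brass bar pull: round bar 10 mm thick, parallel to the hinge, 100 mm between the centres of its two posts, its axis 40 mm in front of the lid's front edge (box frame x -115, z 109.5 mm when shut), 35 mm clear of box and lid. It can be pinched from above, the fingers closing across the bar, and turns between them as the lid rises. The point turns with the lid.
- lid_hinge (a point): Middle of the lid's hinge axis, along the box's y (box frame x +75, y 0, z 100 mm). The lid (150 x 200 x 18 mm) turns about it; the bar's axis lies 190 mm from it.
- carton: Cardboard carton 100 (x) x 70 (y) x 72 mm, fixed, origin under its centre; its top has six round 16 mm holes, 60 mm deep (3 along x, 30 mm apart, 2 along y, 36 mm apart); two of them, at (-30, +18) and (+30, -18) mm, hold the joss sticks. A thin flap leans back from its edge at +x, to 80 mm high.
- stick_a: Thick brown joss stick standing upright in the carton, 150 mm long, 13 mm thick, with a bare wooden foot 9 mm thick over the lowest 27 mm, tapering smoothly to full thickness; 15 to 40 g; origin at the centre of the foot's underside, z along the stick towards its top.
- stick_b: The other joss stick, the same as stick_a; either goes into either hole.
- vase: Steel vase, bulbous below a narrow neck, 190 mm tall, 70 mm wide, standing close behind the incense box; origin under its centre; not part of the job.
- bell: Aluminium hand bell standing on its mouth, 114 mm tall, 64 mm wide; origin under its centre; not part of the job.
- glass_cup: Clear glass offering cup, 70 mm tall, 60 mm wide; origin under its centre; not part of the job.
- censer: White ceramic incense pot, 75 mm tall, 100 mm wide; origin under its centre; not part of the job.
- tea_cup: Small white ceramic cup, 45 mm tall, 52 mm wide; origin under its centre; not part of the job.
- matchbox: Cardboard matchbox lying flat, 36 x 54 x 15 mm; origin under its centre; not part of the job.
- night_light: White plastic battery candle, 64 mm tall, 40 mm wide; origin under its centre; not part of the job.
Mind the look-alikes: they are no part of the job. What is shaped like the vase but red is not meant.

How it is judged:
By the outcome, as a careful person would: the job done as asked, in the order asked, and still so for the second after the job is handed in, while the arm keeps its last pose, push and grip.
It also fails if it takes over 70 s, if anything falls off the work surface, if the arm or the gripper's body presses on something with over 40 N, if the wrist force passes 120 N, or if a joint passes its speed limit or range.

### The arm

A 6-joint arm with a two-finger parallel gripper is mounted at the origin on the work surface. World frame = base frame: x ahead of the robot, y to its left, z up, the work surface at z = 0. Lengths are in mm, angles in rad, forces in N, time in s.
With the tool pointing down it reaches from about 375 to 975 mm from the base axis. Payload 3.8 kg.
Tool frame: the origin (TCP) lies at the very end of the fingers, on their centre line; the grasp point (between the pads) lies 19 mm behind it; z points along the fingers, y is the direction in which the jaws open and shut (so a half turn about z gives the same grasp; the last joint's range is limited). The gripper opens to 88 mm and grips with 3 to 60 N. Pads are 18 mm wide; open, the fingers measure 123 mm over their backs; the gripper's body (75 mm by 187 mm) begins 45 mm behind the grasp point.
Start: joints at [1.226, 0.264, 1.604, -0, 1.274, -0.037], TCP at [204.498, 643.272, 238.706] pointing down, gripper open.
Joint ranges: [-2.63, 2.63], [-0.94, 2.18], [0.31, 2.57], [-1.31, 4.45], [0, 2.66], [-2.55, 2.55]. Speed limits (rad/s): [2.57, 2.57, 3.14, 3.14, 3.14, 3.14].

### API

Orientations are given as a unit quaternion [x, y, z, w].
In Python, from plant import env gives the robot as it stands.
- The arm moves only by the shell command python3 -m handwheel 'ROWS' [FORCE]. ROWS is text: rows parted by semicolons, each of 5 numbers parted by spaces: the opening, from 0 (shut) to 1 (fully open), then the shift along the tool's x, y, z in m, then the turn about the tool's z in rad. A call has 1 to 10 rows; each row shifts and turns the commanded pose from where the row before left it, along the tool's axes as they then stand; what a row does not reach is not made up. A row lasts 1/8 s, in which the tool goes at most 62.5 mm and 10.7 degrees, less where a joint would pass 70% of its speed; a pose out of reach is approached as far as the arm can. A call is refused whole if a number of a shift passes 0.0625 or a number of a turn 0.188, either way. A call with a gripper value outside its range is refused whole. The fingers move at their own pace and stop on an object; FORCE is the grip in N (left out, the last holds). Time passes only in rows, so rows that do not move let the fingers close. It gives the time, the measured TCP pose, the force and the opening at its end, in the units of the state.
- env.get_state(): the state, without advancing time (a new reading comes with each control period).
- env.get_image(name): name is "side" or "top" or "wrist"; returns the picture (480x640x3 uint8, red, green, blue); there is no depth.
- env.calibration(name): a dict with "fx", "fy", "cx", "cy" (pixels), "world_from_camera" (4x4, takes a point from camera to world coordinates). Camera axes: x right, y up, looking along -z (the intrinsics and any distortion apply to the point x, -y, -z); pixel columns grow to the right and rows downward; lengths in mm; the calibration is good to about 2 mm. A picture is of the moment at which its call begins: read the wrist's pose just before it. calibration takes no time and is no camera call; for the wrist camera it gives the pose at the moment of the call.
- env.hand_in(): hands the job in, once; it reports no verdict.
Trained networks look in the newest picture that a camera, given by its name, has taken for a name from the list of things; names that differ only in an ending like _2 or _b are one class to them, and where a whole thing is asked for, a point or a joint stands for the part that bears it (a point fixed in the world has none). Each returns a list of dicts, best first, with "score" (0 to 1); they miss things now and then, are a little off and sometimes report something else, mostly with a low value. They report only what shows in the picture. A call takes as long as a camera call. They do not tell look-alikes from the thing itself.
- env.look_for(camera, target): "xyz" ([x, y, z] in mm, in the coordinates of the camera as it stood for that picture, good to about 4 mm: the middle of the surface that is visible of it).
- env.place_of(camera, target): "xyz" ([x, y, z] in mm, in the coordinates of the camera as it stood for that picture, good to about 4 mm: a listed point, or the origin of a listed thing).
The state is a dict: "t": time; "joints": joint angles; "qvel": joint speeds; "tau": joint torques, N m; "eef_pos": TCP position; "orientation": TCP orientation; "wrist_force": force on the tool from outside, world axes, zero at the start; "torque": the same for the moment, N m; "width": opening from 0.0 (shut) to 1.0 (fully open).
Only numpy, scipy, OpenCV 4.12 (cv2) and the standard library are available. Lean on these libraries where they do the work, as an engineer would, in place of code of your own. Each camera call takes 0.05 s, during which the arm holds its last target.

## Working session

There is one attempt and no reset: what is moved stays moved. The work goes in short steps, Python scripts to look and compute and a shell command to move; the robot and the scene stay as the last step left them, time stands still between calls to the robot, and variables do not carry over. Pictures are saved under pics/ and viewed, and the job is handed in when it is done.

```bash
ls; mkdir -p pics; python3 - <<'E'
from plant import env
import cv2
print(env.get_state())
for n in("side","top","wrist"):
    im=env.get_image(n); cv2.imwrite(f"pics/{n}0.png",im[:,:,::-1])
    print(n,env.calibration(n))
E
```

```text
pics
{'t': 0.0, 'joints': array([ 1.22607968e+00,  2.64737475e-01,  1.60537254e+00,  1.18080043e-05,
        1.27372283e+00, -3.68987084e-02]), 'qvel': array([-0.00021955, -0.00089458, -0.00012972, -0.00030161, -0.00077275,
        0.00012731]), 'tau': array([-6.04149627e-04, -5.02131629e+01, -3.56863260e+01,  7.25430460e-02,
        2.97218096e-02, -1.98609318e-04]), 'eef_pos': array([204.26486324, 642.59478673, 237.39938174]), 'orientation': array([ 1.53303672e-01,  9.88178491e-01, -1.09869611e-03, -2.17969177e-04]), 'wrist_force': array([ 0.43196523, -0.29735725,  0.07274434]), 'torque': array([-0.00444329, -0.00657619,  0.03574879]), 'width': 0.9999958599736531}
side {'fx': 561.0045842140573, 'fy': 561.0045842140573, 'cx': 314.4078201548673, 'cy': 237.0186333230743, 'world_from_camera': array([[ 9.94419335e-01,  5.47371873e-02, -9.01888413e-02,
         4.97483300e+02],
       [-1.05468974e-01,  5.36422455e-01, -8.37333413e-01,
        -9.08960387e+02],
       [ 2.54604374e-03,  8.42172660e-01,  5.39201936e-01,
         6.91719790e+02],
       [ 0.00000000e+00,  0.00000000e+00,  
[... 284 characters left out ...]
87455397e-02, -1.21637733e-02,
        -2.09204880e+01],
       [-8.33587285e-03,  1.92194061e-01,  9.81321536e-01,
         9.33004158e+02],
       [ 0.00000000e+00,  0.00000000e+00,  0.00000000e+00,
         1.00000000e+00]])}
wrist {'fx': 337.7835723131351, 'fy': 337.7835723131351, 'cx': 315.74412460095846, 'cy': 243.65435079809487, 'world_from_camera': array([[ 3.03169269e-01, -9.08215710e-01, -2.88500638e-01,
         1.29630020e+02],
       [ 9.52936661e-01,  2.88834096e-01,  9.21226638e-02,
         6.67260901e+02],
       [-3.38429701e-04, -3.02851595e-01,  9.53037668e-01,
         3.84100071e+02],
       [ 0.00000000e+00,  0.00000000e+00,  0.00000000e+00,
         1.00000000e+00]])}
```

View pics/side0.png

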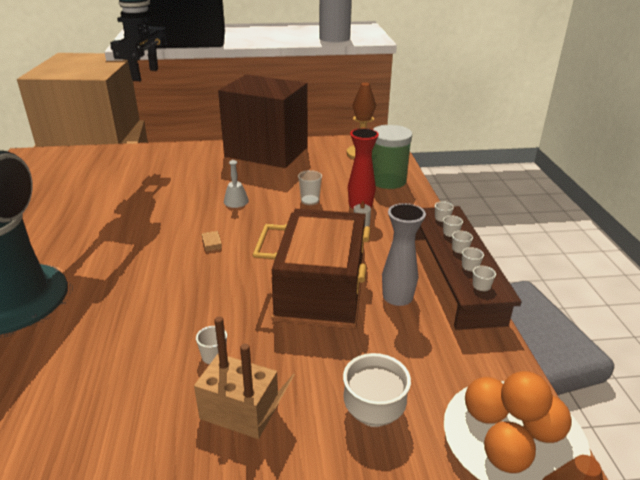

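View pics/top0.png

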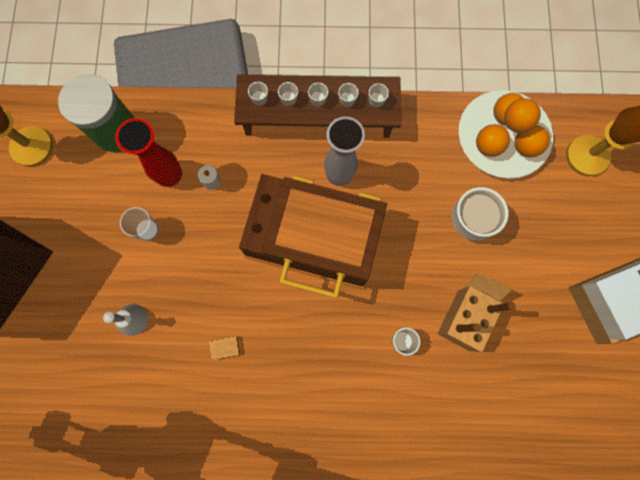

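View pics/wrist0.png

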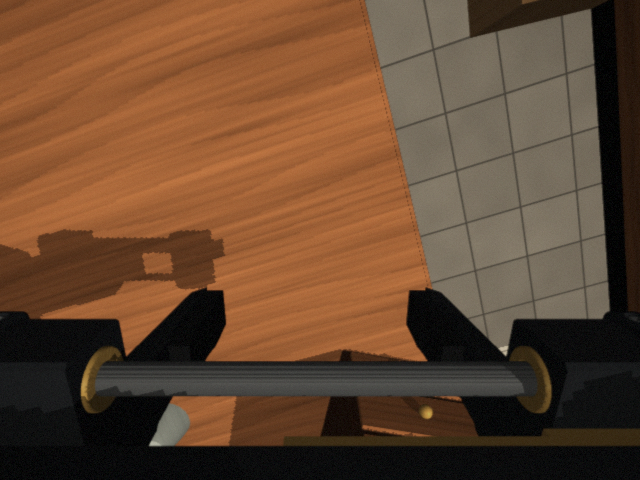

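```bash
cat > h.py <<'E'
from plant import env
import numpy as np, cv2
from scipy.spatial.transform import Rotation as R
def proj(n,p):
    c=env.calibration(n);T=np.linalg.inv(c["world_from_camera"]);q=T[:3,:3]@np.array(p,float)+T[:3,3]
    return np.array([c["cx"]+c["fx"]*q[0]/-q[2], c["cy"]-c["fy"]*q[1]/-q[2]])
def towld(n,x,c=None):
    T=(c or env.calibration(n))["world_from_camera"];return T[:3,:3]@np.array(x)+T[:3,3]
def find(n,t,f="place_of"):
    r=getattr(env,f)(n,t)
    return [(round(d["score"],2),towld(n,d["xyz"]).round(1),proj(n,towld(n,d["xyz"])).round(0)) for d in r]
def ray(n,u,v,z):
    c=env.calibration(n);T=c["world_from_camera"];d=T[:3,:3]@np.array([(u-c["cx"])/c["fx"],-(v-c["cy"])/c["fy"],-1.]);o=T[:3,3]
    return o+d*(z-o[2])/d[2]
def snap(n,name,crop=None,s=1):
    im=env.get_image(n)[:,:,::-1]
    if crop: a,b,c,d=crop; im=im[b:d,a:c]
    cv2.imwrite("pics/"+name,cv2.resize(im,None,fx=s,fy=s,interpolation=cv2.INTER_CUBIC))
def totool(target):
    s=env.get_state();return R.from_quat(s["orientation"]).inv().apply(np.array(target)-s["eef_pos"])
E
python3 - <<'E'
from h import *
for t in["incense_box","well0","well1","lid_bar","lid_hinge","carton","stick_a","vase"]:
    for n in("side","top"):
        print(t,n,find(n,t))
E
```

```text
incense_box side [(0.69, array([ 444.1, -316.6,    3.6]), array([238., 409.])), (0.6, array([604.7, -38.9,   6. ]), array([321., 290.]))]
incense_box top [(0.85, array([606.8, -36.4,  -4.1]), array([324., 239.])), (0.71, array([426.2, 352.8,   2.8]), array([129., 323.]))]
well0 side [(0.84, array([606. ,  93.1,  98.9]), array([315., 216.])), (0.73, array([ 654.9, -339.2,    2. ]), array([376., 410.])), (0.65, array([660.2,  75.6, 102.3]), array([342., 217.]))]
well0 top [(0.67, array([606.2,  92.5, 100.8]), array([256., 227.])), (0.67, array([662.6,  72.6,  98.1]), array([268., 198.]))]
well1 side [(0.84, array([606. ,  93.1,  98.9]), array([315., 216.])), (0.73, array([ 654.9, -339.2,    2. ]), array([376., 410.])), (0.65, array([660.2,  75.6, 102.3]), array([342., 217.]))]
well1 top [(0.67, array([606.2,  92.5, 100.8]), array([256., 227.])), (0.67, array([662.6,  72.6,  98.1]), array([268., 198.]))]
lid_bar side [(0.83, array([490.4,  -6.2, 109.2]), array([260., 241.]))]
lid_bar top [(0.6, array([493.9,  -3.8, 112.3]), array([306., 287.])), (0.3, array([619.8, 332.4,   5.2]), array([147., 229.]))]
lid_hinge side [(0.57, array([675.3, -56. , 102.3]), array([360., 253.]))]
lid_hinge top [(0.94, array([678.1, -54.9,  97. ]), array([335., 192.]))]
carton side [(0.79, array([ 445.5, -314.3,    3.2]), array([239., 408.]))]
carton top [(0.72, array([ 450.2, -318.1,   -4.1]), array([462., 318.]))]
stick_a side []
stick_a top [(0.73, array([ 431.9, -288. ,   14.6]), array([450., 327.])), (0.59, array([ 460.5, -343.2,   11.8]), array([477., 313.]))]
vase side [(0.92, array([754.8, -69. ,   1.5]), array([399., 297.])), (0.68, array([7.423e+02, 2.978e+02, 5.000e-01]), array([360., 206.]))]
vase top [(0.9, array([748. , 300.7,   2.5]), array([167., 171.])), (0.8, array([750.1, -68.6,   3. ]), array([340., 173.]))]
```

The side view shows the box at (320,265), its steel vase at (400,255) and a red look-alike vase at (362,170). The carton with two sticks is at (237,390). In the top view the wells are at (265,198) and (257,227), and the bar is at (312,290). I'll enlarge crops to refine the box and carton poses.

```bash
python3 - <<'E'
from h import *
t=cv2.imread("pics/top0.png")
cv2.imwrite("pics/c1.png",cv2.resize(t[165:305,235:395],None,fx=5,fy=4.2857*5/4.2857*1.0*4/5*5/4,interpolation=cv2.INTER_CUBIC)[:600])
cv2.imwrite("pics/c2.png",cv2.resize(t[265:365,430:545],None,fx=6,fy=6,interpolation=cv2.INTER_CUBIC))
s=cv2.imread("pics/side0.png")
cv2.imwrite("pics/c3.png",cv2.resize(s[305:440,180:310],None,fx=4.4,fy=4.4,interpolation=cv2.INTER_CUBIC))
E
```

```text
(no output)
```

View pics/c1.png

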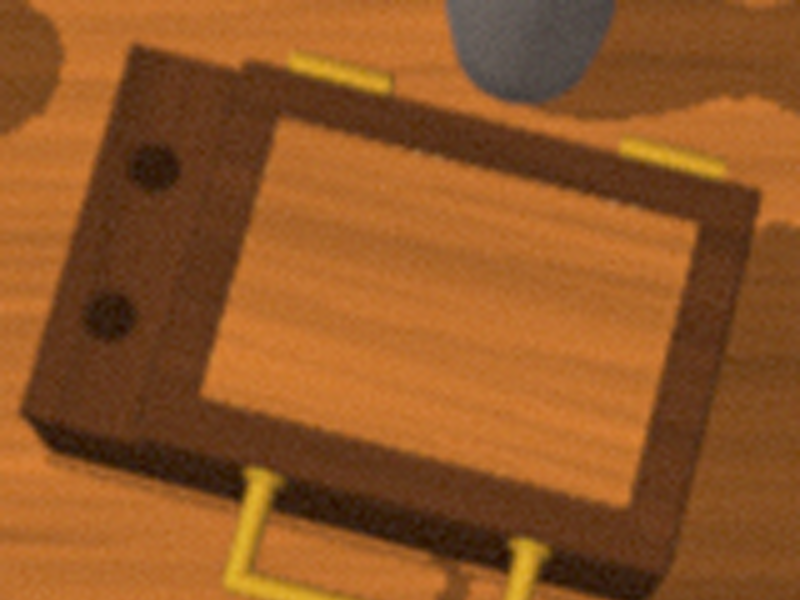

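View pics/c2.png

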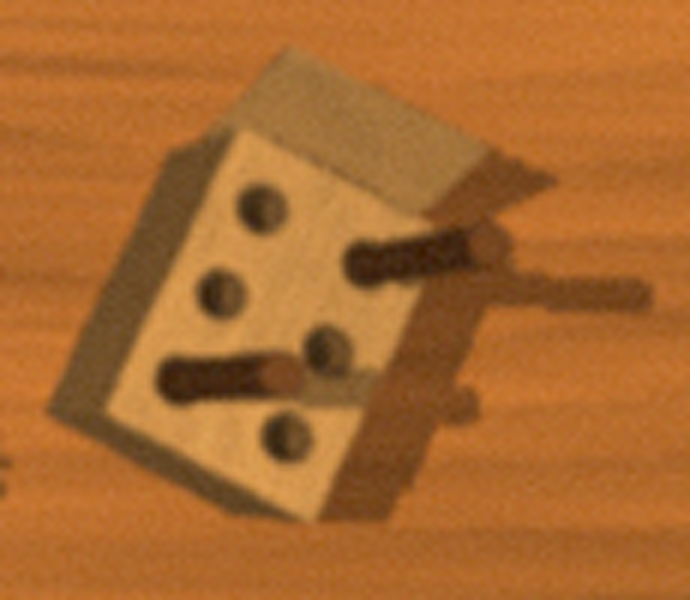

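View pics/c3.png

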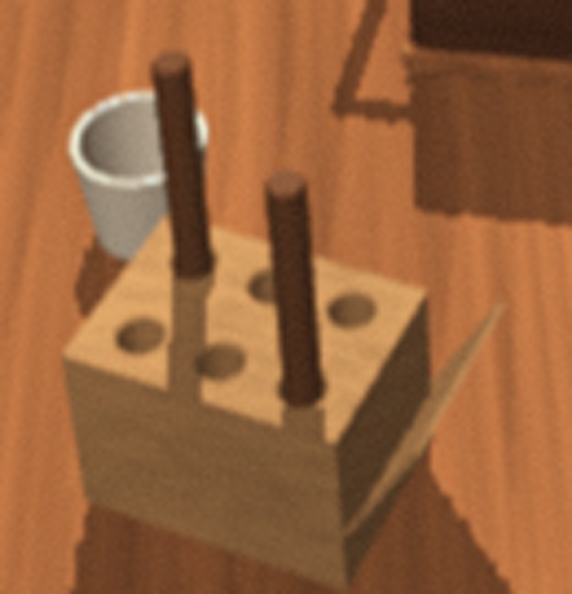

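```bash
python3 - <<'E'
from h import *
t=cv2.imread("pics/top0.png")
cv2.imwrite("pics/c5.png",cv2.resize(t[250:310,265:365],None,fx=8,fy=8,interpolation=cv2.INTER_CUBIC))
s=cv2.imread("pics/side0.png")
cv2.imwrite("pics/c4.png",cv2.resize(s[200:325,245:380],None,fx=4.8,fy=4.8,interpolation=cv2.INTER_CUBIC))
E
```

```text
(no output)
```

View pics/c4.png

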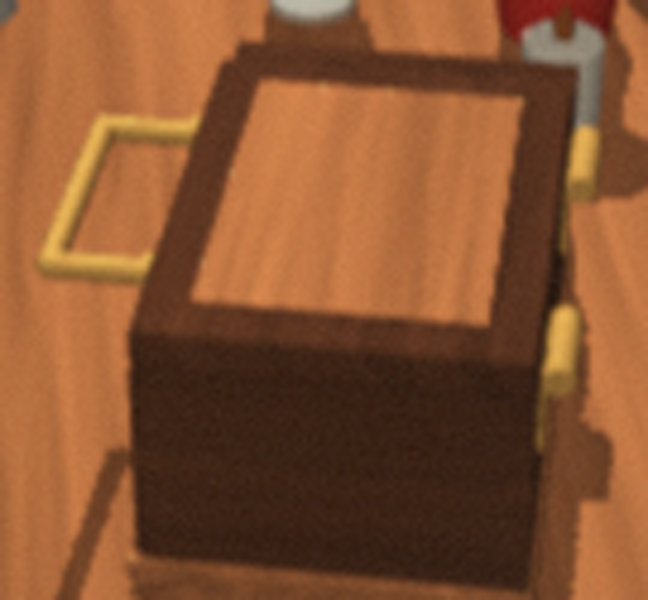

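View pics/c5.png

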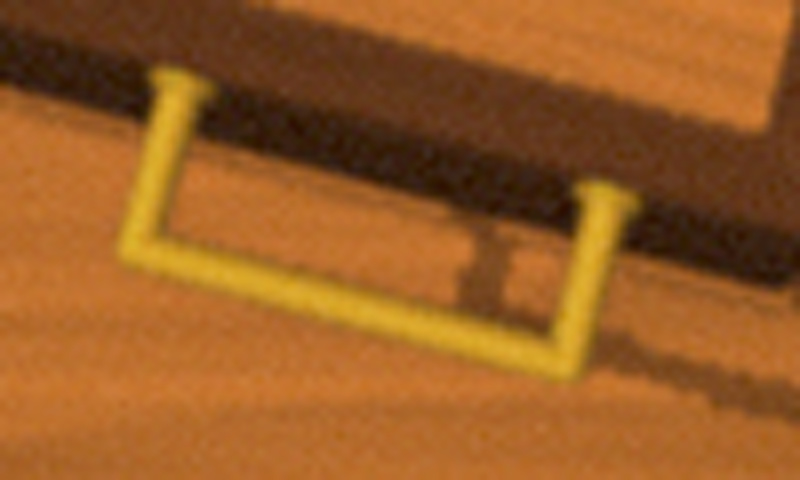

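```bash
python3 - <<'E'
from h import *
from scipy.optimize import least_squares
def px(x,y,s,o): return np.array([(x+.5)/s-.5+o[0],(y+.5)/s-.5+o[1]])
B=[("top",(-115,50,109.5),px(137,247,8,(265,250))),("top",(-115,-50,109.5),px(569,362,8,(265,250))),
("side",(-115,-50,109.5),px(50,262,4.8,(245,200))),("side",(-115,50,109.5),px(104,124,4.8,(245,200))),
("top",(30,123,100),px(154,167,5,(235,165))),("top",(-30,123,100),px(109,317,5,(235,165))),
("side",(-75,-100,118),px(133,330,4.8,(245,200))),("side",(75,-100,118),px(540,360,4.8,(245,200)))]
C=[]
for l,p in [((30,18,72),(263,208)),((0,18,72),(221,294)),((0,-18,72),(327,351)),((-30,-18,72),(287,438))]: C.append(("top",l,px(*p,6,(430,265))))
for l,p in [((-30,-18,72),(141,335)),((0,-18,72),(220,361)),((30,18,72),(353,310))]: C.append(("side",l,px(*p,4.4,(180,305))))
def fit(L,x0,name):
    def W(x,l): c,s=np.cos(x[2]),np.sin(x[2]); return [x[0]+c*l[0]-s*l[1],x[1]+s*l[0]+c*l[1],l[2]]
    f=lambda x:np.concatenate([proj(n,W(x,l))-p for n,l,p in L])
    for sub in ("top","side",None):
        M=[a for a in L if sub is None or a[0]==sub]
        r=least_squares(lambda x:np.concatenate([proj(n,W(x,l))-p for n,l,p in M]),x0,x_scale=[100,100,1])
        print(name,sub,r.x.round(3)); 
        print(r.fun.round(1))
    return r.x,W
b,W=fit(B,[605,-38,-.27],"box")
for l in[(-30,123,100),(30,123,100),(-115,0,109.5),(75,0,100)]: print(np.round(W(b,l),1))
c,W=fit(C,[447,-316,-.5],"carton")
for l in[(-30,18,72),(30,-18,72)]: print(np.round(W(c,l),1))
# stick tops by triangulation
for t,s in[((283,373),(172,63)),((489,243),(287,184))]:
    pt=px(*t,6,(430,265));ps=px(*s,4.4,(180,305))
    r=least_squares(lambda q:np.concatenate([proj("top",q)-pt,proj("side",q)-ps]),[447,-316,162.])
    print("sticktop",r.x.round(1),r.fun.round(1))
s=env.get_state();print(s["t"],R.from_quat(s["orientation"]).as_matrix().round(3))
E
```

```text
box top [ 6.04708e+02 -3.54430e+01 -2.35000e-01]
[ 0.1  0.3 -0.1 -0.  -0.2 -0.1  0.1 -0.2]
box side [ 6.04433e+02 -2.98040e+01 -2.32000e-01]
[ 0.4  0.  -0.1  0.5 -0.8 -0.4  0.4 -0.1]
box None [ 6.04547e+02 -3.41160e+01 -2.36000e-01]
[-0.7  0.4 -0.9  0.   0.5  1.2  0.2  1.6 -0.8 -0.1 -0.6 -0.2 -0.8  0.9
  0.6  1.5]
[604.2  92.5 100. ]
[662.5  78.4 100. ]
[492.7  -7.2 109.5]
[677.5 -51.7 100. ]
carton top [ 446.353 -317.883   -0.483]
[-0.1  0.1  0.1 -0.   0.1 -0.  -0.1 -0. ]
carton side [ 445.58  -317.067   -0.487]
[ 0.1 -0.   0.2 -0.1 -0.2  0.1]
carton None [ 445.94  -317.556   -0.487]
[-0.2  0.3 -0.1  0.2 -0.1  0.2 -0.3  0.2  0.3  0.2  0.4  0.2  0.   0.3]
[ 427.9 -287.6   72. ]
[ 464.  -347.5   72. ]
sticktop [ 427.9 -288.4  162.5] [ 0.   0.2  0.2 -0. ]
sticktop [ 464.7 -347.4  161.8] [ 0.   0.2  0.2 -0. ]
0.95 [[-0.953  0.303 -0.   ]
 [ 0.303  0.953  0.   ]
 [ 0.     0.    -1.   ]]
```

The carton holes and box pose fit to under 0.5 px in the top view. That puts the wells near (604,91) and (662.5,77), and the sticks at (428,-288) and (464,-347). I'll raise the tool first, then turn the jaws along the box's x.

```bash
python3 -m handwheel '1 0 0 -0.05 0;1 0 0 -0.05 0;1 0 0 0 0.1875;1 0 0 0 0.1875;1 0 0 0 0.1875;1 0 0 0 0.1875;1 0 0 0 0.1875;1 0 0 0 0.1875;1 0 0 0 0.1875;1 0 0 0 0.1875' 12; python3 -c "
from h import *
s=env.get_state();r=R.from_quat(s['orientation']).as_matrix();print(s['t'],s['joints'],r.round(3),np.arctan2(r[1,1],r[0,1]),totool([450,50,260]))"
```

```text
t: 2.2
eef_pos: [204.5, 643.3, 338.7]
orientation: [0.788, 0.616, -0.0, -0.0]
wrist_force: [0.2, -0.1, 0.1]
width: 0.999
2.2 [1.22612012e+00 2.22425095e-01 1.47378839e+00 7.92179375e-06
 1.44538227e+00 1.46927118e+00] [[ 0.241  0.971 -0.   ]
 [ 0.971 -0.241 -0.   ]
 [-0.    -0.    -1.   ]] -0.24315204871549523 [-516.69947704  381.13702475   78.6969611 ]
```

```bash
python3 -m handwheel '1 -0.047 0.035 0 0;1 -0.047 0.035 0 0;1 -0.047 0.035 0 0;1 -0.047 0.035 0 0;1 -0.047 0.035 0 0;1 -0.047 0.035 0 0;1 -0.047 0.035 0 0;1 -0.047 0.035 0 0;1 -0.047 0.035 0 0;1 -0.047 0.035 0 0' ; python3 -c "
from h import *
print(totool([428,-288,250]))"
```

```text
t: 3.45
eef_pos: [434.8, 102.4, 339.1]
orientation: [0.786, 0.619, 0.001, 0.0]
wrist_force: [0.3, 0.1, -0.5]
width: 0.999
[-381.17233398   84.93920786   88.99511892]
```

```bash
python3 -m handwheel '0.5 -0.05 0.011 0.01 0;0.45 -0.05 0.011 0.01 0;0.45 -0.05 0.011 0.01 0;0.45 -0.05 0.011 0.01 0;0.45 -0.05 0.011 0.01 0;0.45 -0.05 0.011 0.01 0;0.45 -0.05 0.011 0.01 0;0.45 -0.031 0.008 0.01 0.008;0.45 0 0 0 0;0.45 0 0 0 0' ; python3 - <<'E'
from h import *
snap("wrist","w1.png"); print(totool([428,-288,250]),env.get_state()["joints"].round(2),env.get_state()["eef_pos"])
print([ (p,proj("wrist",p).round(0)) for p in ([428,-288,162],[464,-347,162],[428,-288,72])],find("wrist","stick_a"))
E
```

```text
t: 4.7
eef_pos: [427.5, -285.6, 258.9]
orientation: [0.788, 0.615, 0.0, -0.0]
wrist_force: [0.5, -0.8, -1.5]
width: 0.453
[-2.59680399  0.9510227   9.13531636] [-0.64 -0.06  1.92  0.    1.28 -0.39] [ 427.70117389 -285.25200146  259.13570178]
[([428, -288, 162], array([317., 249.])), ([464, -347, 162], array([378., 307.])), ([428, -288, 72], array([317., 221.]))] [(0.77, array([ 431.6, -288.3,   10.8]), array([319., 209.])), (0.76, array([ 467.7, -351.2,   15.9]), array([360., 252.]))]
```

View pics/w1.png

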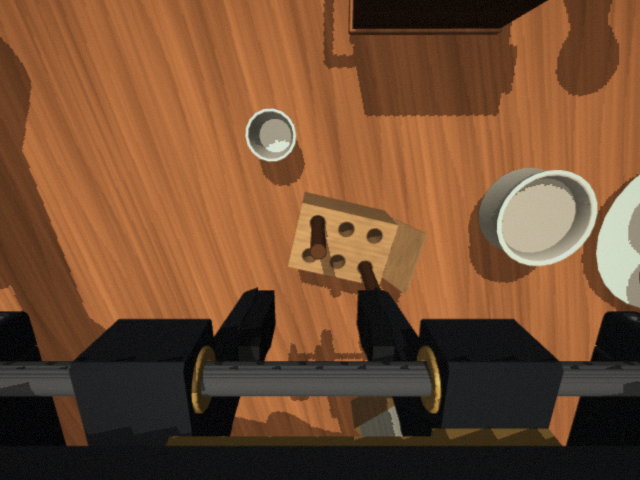

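The wrist view has stick a's top at about (318,251), against a predicted (317,249), so the positions agree. I'll go down and grip.

```bash
python3 -m handwheel '0.45 -0.0025 0.0005 0.036 0;0.45 0 0 0.036 0;0.45 0 0 0.036 0;0.45 0 0 0.036 0;0.45 0 0 0 0;0.1 0 0 0 0;0.1 0 0 0 0;0.1 0 0 0 0' 12; python3 -c "
from h import *
s=env.get_state();print(s['eef_pos'],s['wrist_force'],s['width'])"
```

```text
t: 5.8
eef_pos: [428.4, -289.3, 116.4]
orientation: [0.788, 0.615, 0.0, 0.001]
wrist_force: [-1.0, -0.3, 3.6]
width: 0.14
[ 428.37899718 -289.26125934  116.39673824] [-1.04350316 -0.28145201  3.56482442] 0.14026081373753588
```

```bash
python3 -m handwheel '0 0 0 -0.02 0;0 0 0 -0.04 0;0 0 0 -0.05 0;0 0 0 -0.05 0;0 0 0 0 0' 15; python3 - <<'E'
from h import *
print(totool([662.5,77.2,266]),env.get_state()["eef_pos"]);snap("side","s1.png",(150,200,390,440),2.5)
E
```

```text
t: 6.42
eef_pos: [430.0, -290.6, 281.1]
orientation: [0.788, 0.615, 0.002, 0.005]
wrist_force: [0.1, 0.0, -0.8]
width: 0.142
[413.29263821 136.15937409  14.7002751 ] [ 429.95884035 -290.58233399  281.06790979]
```

View pics/s1.png

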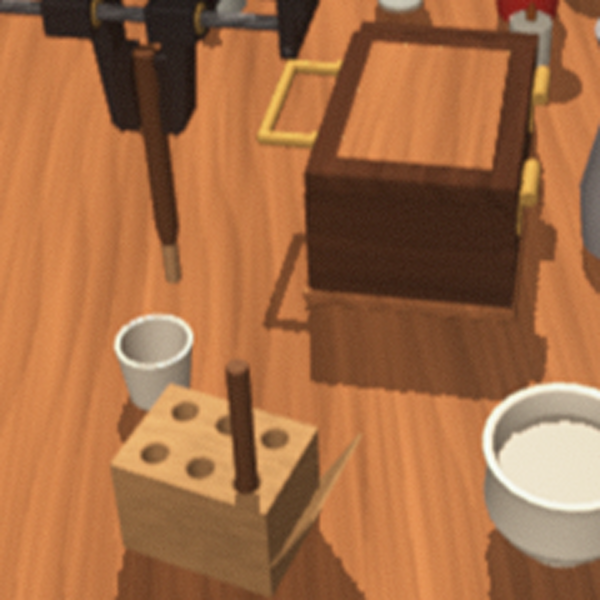

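```bash
python3 -m handwheel '0 0.025 0.008 0 0;0 0.05 0.0165 0 0;0 0.05 0.0165 0 0;0 0.05 0.0165 0 0;0 0.05 0.0165 0 0;0 0.05 0.0165 0 0;0 0.05 0.0165 0 0;0 0.05 0.0165 0 0;0 0.038 0.0125 0 0;0 0 0 0 0'; python3 - <<'E'
from h import *
snap("wrist","w2.png");snap("side","s2.png",(220,100,420,300),3);snap("top","t2.png",(200,130,360,270),4)
s=env.get_state();print(totool([662.5,77.2,250]),s["eef_pos"],s["joints"].round(2))
for p in([662.5,77.2,100],[604.2,91.2,100]):print(proj("wrist",p),proj("side",p),proj("top",p))
e=s["eef_pos"]; z=R.from_quat(s["orientation"]).as_matrix()[:,2]; print(z)
for d in (103.4,76.4,-47): print(proj("side",e+z*d),proj("top",e+z*d))
E
```

```text
t: 7.72
eef_pos: [659.3, 81.5, 271.8]
orientation: [0.787, 0.617, -0.001, -0.001]
wrist_force: [-0.8, 0.1, 0.2]
width: 0.143
[-0.12134015  4.25120836 23.08422152] [658.47238019  78.36781861 273.09509163] [ 0.08  0.23  1.59 -0.    1.33  0.33]
[320.4445134  222.04110108] [342.74623274 217.81307236] [265.23552301 197.92166671]
[258.81979893 222.59908965] [313.98866727 215.84190586] [256.51273095 227.76100092]
[-2.90279416e-03 -7.92758778e-04 -9.99995473e-01]
[341.56258031 187.67454504] [260.29748703 188.33667084]
[341.99185337 175.50727992] [258.42782481 183.17063251]
[344.10626834 115.57655126] [247.94765227 154.21300998]
```

View pics/w2.png

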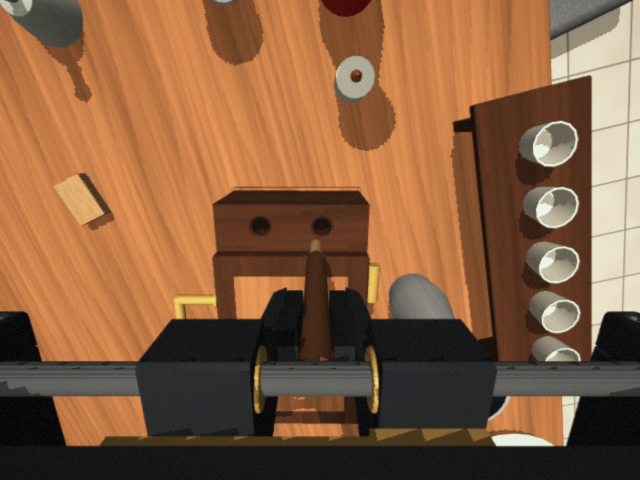

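View pics/s2.png

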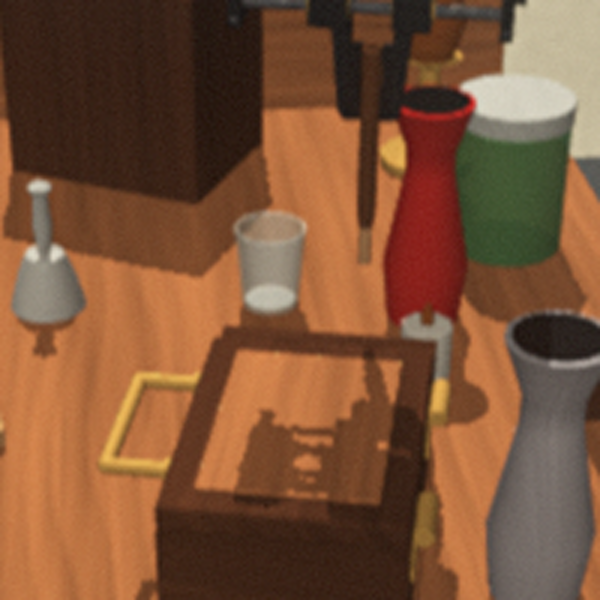

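View pics/t2.png

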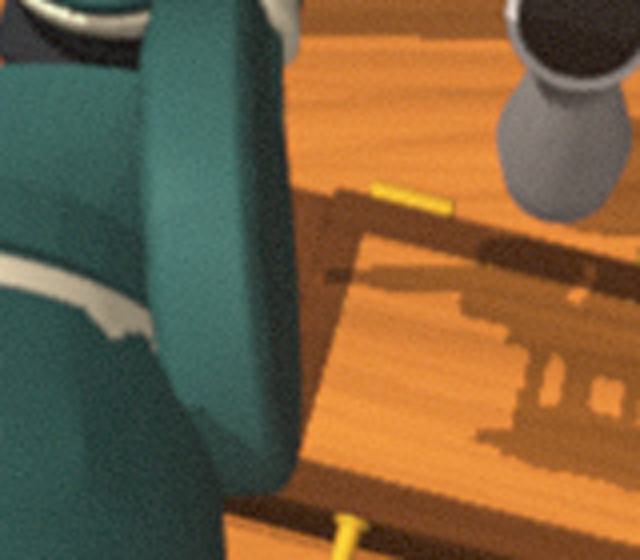

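```bash
python3 -m handwheel '0 0 0.004 0.025 0;0 0 0 0.025 0;0 0 0 0 0;0 0 0 0 0'; python3 - <<'E'
from h import *
s=env.get_state();e=s["eef_pos"]; z=R.from_quat(s["orientation"]).as_matrix()[:,2]; 
snap("wrist","w3.png",(230,180,410,300),4);snap("side","s3.png",(290,140,390,240),6)
print(totool([662.5,77.2,215]),e,z,s["wrist_force"])
for p in([662.5,77.2,100],[604.2,91.2,100],e+z*104.4):print((proj("wrist",p)-[230,180])*4,(proj("side",p)-[290,140])*6)
print(find("wrist","well0"))
E
```

```text
t: 8.38
eef_pos: [663.4, 77.2, 225.6]
orientation: [0.789, 0.615, 0.0, 0.0]
wrist_force: [-0.7, 0.4, 0.2]
width: 0.143
[-0.83672999 -1.50103327 11.56614601] [663.4297799   77.17925483 225.58864906] [ 7.29555117e-04 -7.77844418e-05 -9.99999731e-01] [-0.68587961  0.43659858  0.15623754]
[334.44656932 225.99802339] [316.47739641 466.87843418]
[ 49.46248086 229.07377772] [143.93200361 455.05143513]
[339.20878634 255.26009591] [321.25849382 413.31588724]
[(0.86, array([605. ,  87.3,  99.7]), array([245., 241.]))]
```

View pics/w3.png

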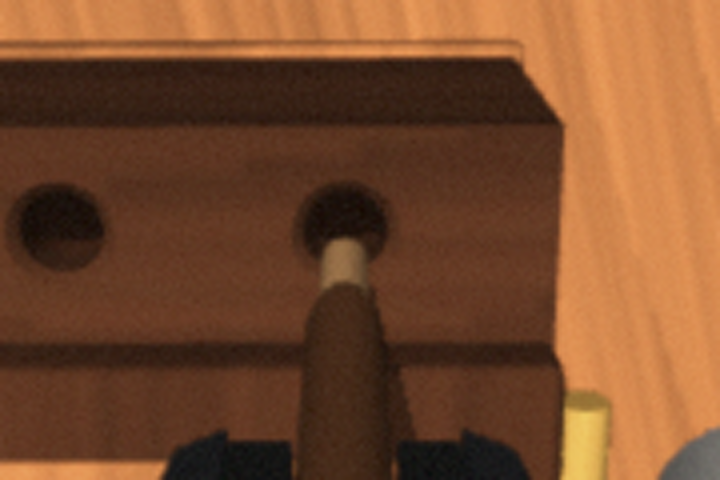

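View pics/s3.png

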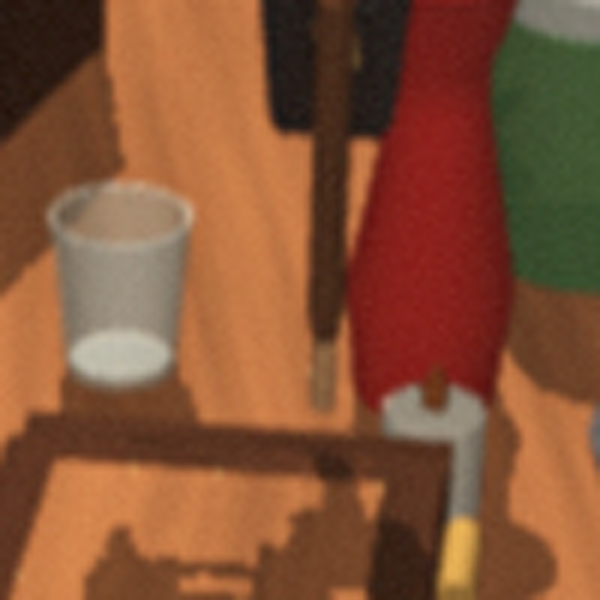

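```bash
python3 -m handwheel '0 -0.0018 -0.0007 0.006 0;0 0 0 0.006 0;0 0 0 0.001 0;0 0 0 0 0'; python3 - <<'E'
from h import *
s=env.get_state();e=s["eef_pos"]; z=R.from_quat(s["orientation"]).as_matrix()[:,2]; 
snap("wrist","w4.png",(270,200,370,280),8)
print(totool([662.5,77.2,215]),e,s["wrist_force"])
for p in([662.5,77.2,100],[604.2,91.2,100],e+z*104.4):print((proj("wrist",p)-[270,200])*8)
E
```

```text
t: 9.02
eef_pos: [662.1, 76.6, 211.3]
orientation: [0.788, 0.615, -0.0, -0.0]
wrist_force: [-0.3, -0.1, -0.3]
width: 0.138
[ 0.65891404  0.05332545 -3.43437438] [662.12310838  76.57847953 211.33228803] [-0.34332632 -0.08983348 -0.34547976]
[366.78381855 318.74509471]
[-234.03161125  324.33450126]
[364.02640614 346.41730302]
```

View pics/w4.png

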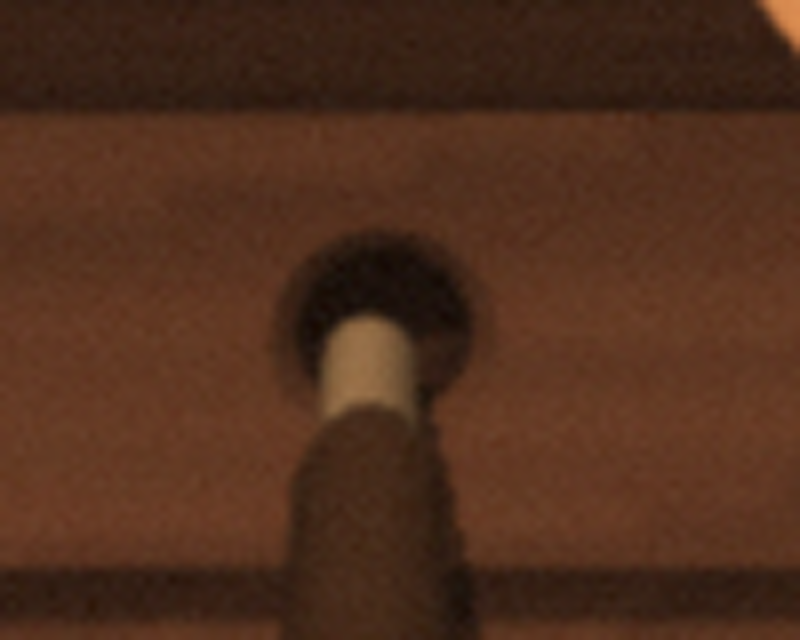

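```bash
python3 -m handwheel '0 0.001 0.0012 0.002 0;0 0 0 0.01 0;0 0 0 0.01 0;0 0 0 0.01 0;0 0 0 0 0'; python3 - <<'E'
from h import *
s=env.get_state();e=s["eef_pos"]
snap("wrist","w5.png",(270,200,370,280),8)
print(e,s["wrist_force"],s["torque"])
E
```

```text
t: 9.7
eef_pos: [662.6, 77.1, 177.8]
orientation: [0.788, 0.615, -0.001, -0.001]
wrist_force: [0.4, -0.0, -0.4]
width: 0.143
[662.60264189  77.07388821 177.75675141] [ 0.44135577 -0.03166137 -0.42063652] [-0.03018014  0.08905777  0.02447514]
```

View pics/w5.png

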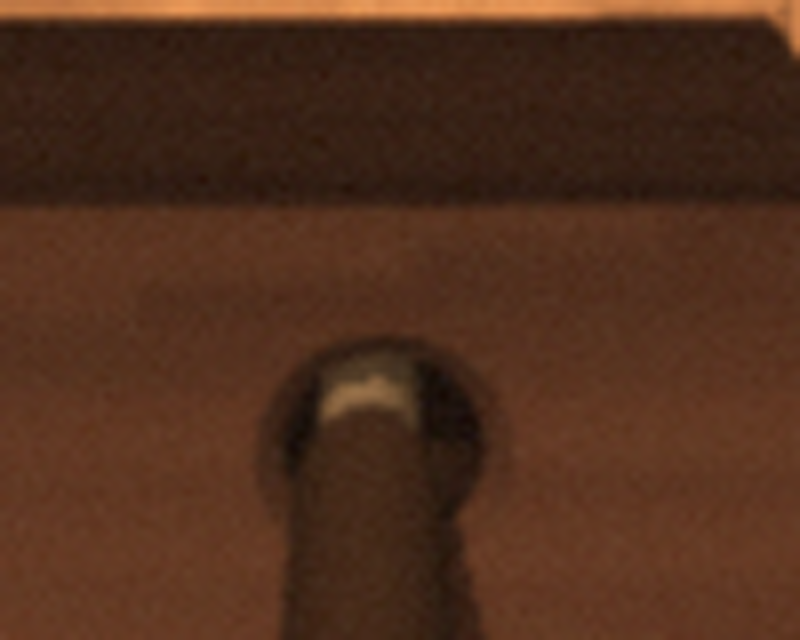

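```bash
python3 -m handwheel '0 0 0.001 0.01 0;0 0 0 0.012 0;0 0 0 0.012 0;0 0 0 0.012 0;0 0 0 0.004 0;0 0 0 0 0'; python3 - <<'E'
from h import *
s=env.get_state();e=s["eef_pos"]
snap("wrist","w6.png",(220,180,420,330),4)
print(e,s["wrist_force"],s["torque"])
E
```

```text
t: 10.5
eef_pos: [664.4, 76.9, 129.1]
orientation: [0.788, 0.615, -0.0, -0.0]
wrist_force: [-0.4, -0.7, -0.6]
width: 0.143
[664.40155649  76.90963397 129.13010701] [-0.42191505 -0.73214308 -0.60194176] [-0.06386807  0.11147438 -0.00425179]
```

View pics/w6.png

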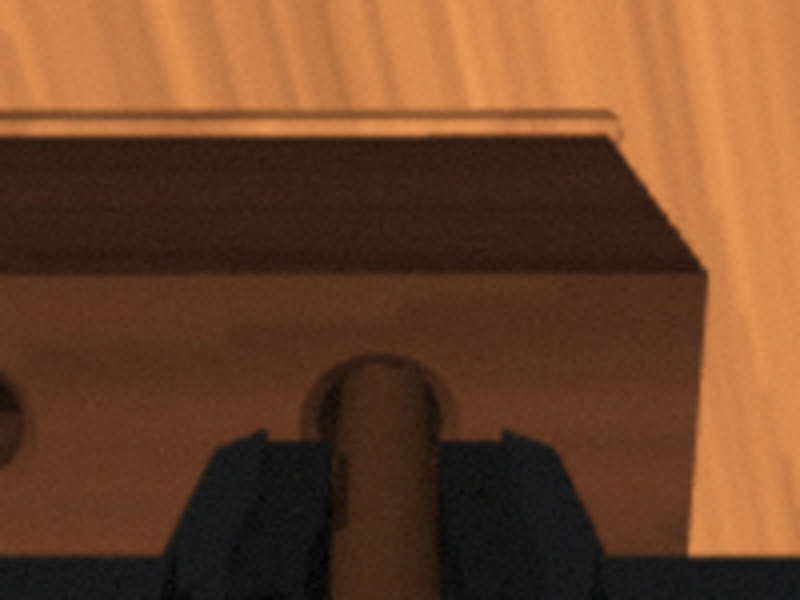

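```bash
python3 -m handwheel '0 0 0 0.003 0;0 0 0 0 0;0.32 0 0 0 0;0.32 0 0 0 0;0.32 0 0 -0.03 0;0.32 0 0 -0.05 0;0.4 0 0 -0.05 0;0.45 0 0 0 0'; python3 - <<'E'
from h import *
s=env.get_state();e=s["eef_pos"]
snap("wrist","w7.png",(200,180,440,340),3.3)
print(e,s["wrist_force"],s["width"],totool([464.3,-347.4,255]))
E
```

```text
t: 11.55
eef_pos: [667.9, 77.2, 263.7]
orientation: [0.788, 0.615, 0.005, 0.003]
wrist_force: [0.2, 0.3, -0.4]
width: 0.448
[667.94739083  77.2493369  263.6715827 ] [ 0.24846375  0.33740482 -0.39199719] 0.44752447223699 [-460.84588037  -93.0921937     3.81908032]
```

View pics/w7.png

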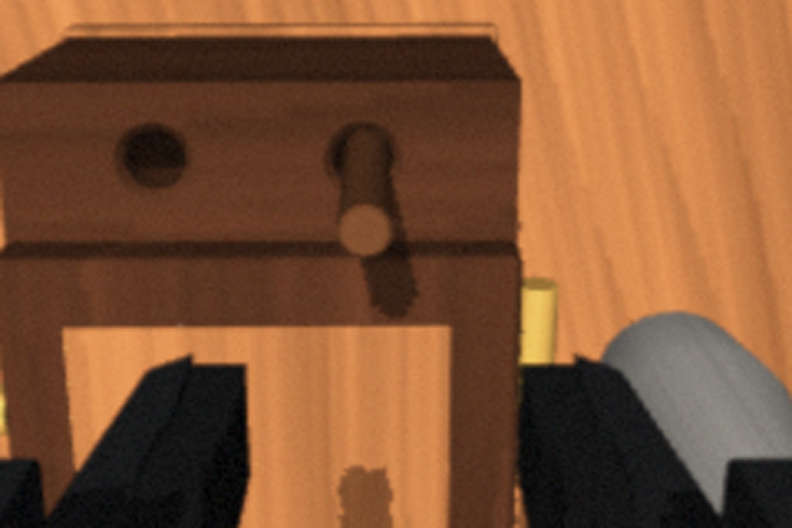

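The wrist view shows the stick standing in well1 at about (363,230) in the crop. Stick b is next.

```bash
python3 -m handwheel '0.45 -0.025 -0.005 0 0;0.45 -0.05 -0.01 0 0;0.45 -0.05 -0.01 0 0;0.45 -0.05 -0.01 0 0;0.45 -0.05 -0.01 0 0;0.45 -0.05 -0.01 0 0;0.45 -0.05 -0.01 0 0;0.45 -0.05 -0.01 0 0;0.45 -0.05 -0.01 0 0;0.45 -0.035 -0.006 0 0'; python3 -m handwheel '0.45 0 0 0 0;0.45 0 0 0 0;0.45 0 0 0 0'; python3 - <<'E'
from h import *
s=env.get_state();e=s["eef_pos"]
snap("wrist","w8.png",(230,180,410,300),4)
print(e,s["wrist_force"],s["width"],totool([464.3,-347.4,115]))
print((proj("wrist",[464.3,-347.4,162])-[230,180])*4)
E
```

```text
t: 12.85
eef_pos: [461.3, -348.8, 254.2]
orientation: [0.789, 0.615, -0.001, -0.002]
wrist_force: [-0.1, -0.1, -0.0]
width: 0.449
t: 13.22
eef_pos: [464.7, -346.1, 256.0]
orientation: [0.788, 0.616, -0.0, -0.001]
wrist_force: [0.1, 0.8, -0.3]
width: 0.45
[ 464.74268718 -346.13754541  256.02901453] [ 0.08565815  0.7975281  -0.34743007] 0.44973110374801595 [ -1.46142164  -0.24786328 141.28752646]
[341.49109137 276.6760544 ]
```

View pics/w8.png

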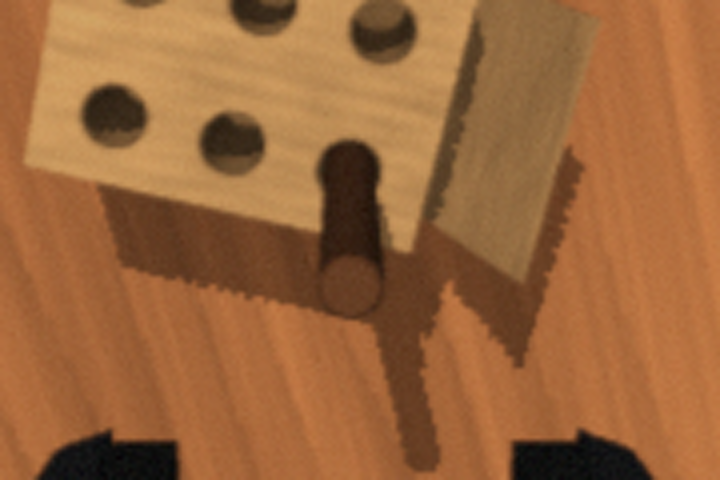

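```bash
python3 -m handwheel '0.45 -0.0015 0 0.035 0;0.45 0 0 0.035 0;0.45 0 0 0.035 0;0.45 0 0 0.035 0;0.45 0 0 0 0;0 0 0 0 0;0 0 0 0 0;0 0 0 0 0' 15; python3 -c "
from h import *
s=env.get_state();print(s['eef_pos'],s['wrist_force'],s['width'])"; python3 -m handwheel '0 0 0 -0.02 0;0 0 0 -0.04 0;0 0 0 -0.05 0;0 0 0 -0.05 0;0 0 0 0 0;0 0 0 0 0'; python3 - <<'E'
from h import *
print(totool([604.2,91.2,266]),env.get_state()["eef_pos"]);snap("side","s9.png",(150,200,390,440),2.5)
E
```

```text
t: 14.28
eef_pos: [465.3, -349.4, 118.4]
orientation: [0.788, 0.615, 0.0, 0.001]
wrist_force: [-0.9, 0.5, 4.6]
width: 0.134
[ 465.33289476 -349.35624374  118.44792238] [-0.93510249  0.52977362  4.58139781] 0.13365769744799336
t: 15.02
eef_pos: [464.3, -348.7, 277.6]
orientation: [0.788, 0.615, 0.0, 0.001]
wrist_force: [0.7, -0.1, -0.7]
width: 0.141
[460.66447584  28.97891232  11.40154571] [ 464.2939401  -348.65647243  277.58058613]
```

View pics/s9.png

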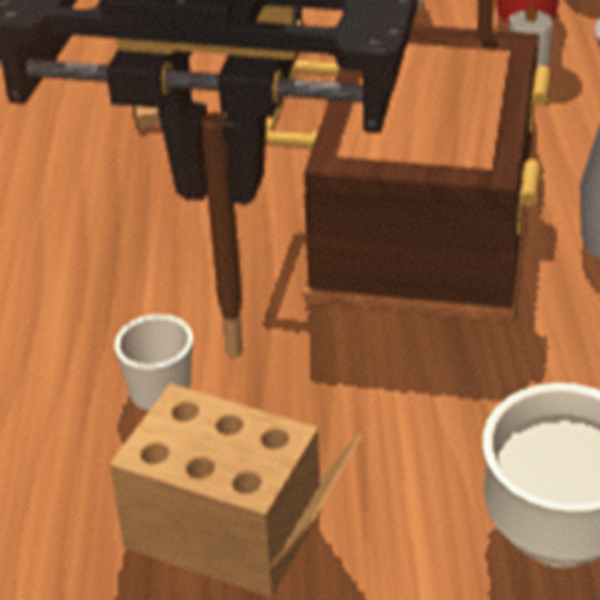

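```bash
python3 -m handwheel '0 0.025 0.002 0 0;0 0.05 0.0032 0 0;0 0.05 0.0032 0 0;0 0.05 0.0032 0 0;0 0.05 0.0032 0 0;0 0.05 0.0032 0 0;0 0.05 0.0032 0 0;0 0.05 0.0032 0 0;0 0.05 0.0032 0 0;0 0.035 0.0025 0.005 0'; python3 -m handwheel '0 0 0 0.025 0;0 0 0 0.025 0;0 0 0 0 0;0 0 0 0 0';python3 - <<'E'
from h import *
print(totool([605.2,91,213]),env.get_state()["eef_pos"]);snap("wrist","w9.png",(230,180,410,300),4)
print((proj("wrist",[604.2,91.2,100])-[230,180])*4)
E
```

```text
t: 16.32
eef_pos: [604.6, 92.4, 269.7]
orientation: [0.788, 0.616, -0.001, -0.001]
wrist_force: [0.4, 0.2, 0.7]
width: 0.139
t: 16.82
eef_pos: [604.9, 90.1, 221.3]
orientation: [0.788, 0.615, -0.001, -0.0]
wrist_force: [0.4, 0.3, 0.2]
width: 0.144
[0.90621536 0.05193931 8.33297997] [604.94043095  90.13462624 221.33344054]
[335.20852793 224.22757347]
```

View pics/w9.png

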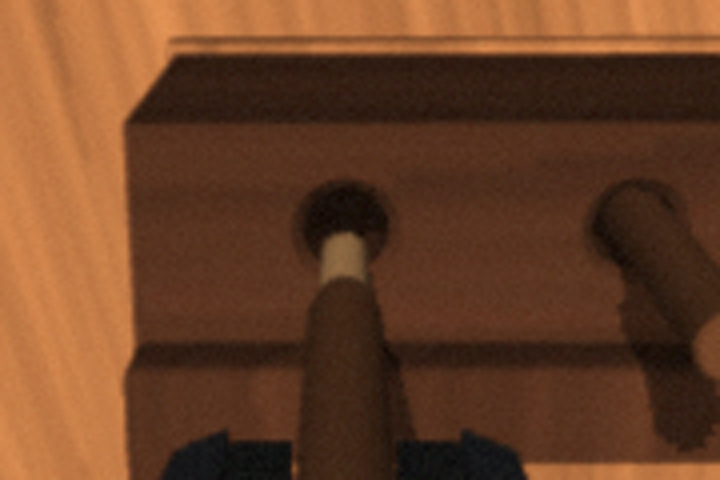

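```bash
python3 -m handwheel '0 0.0005 0.0003 0.008 0;0 0 0 0.01 0;0 0 0 0.012 0;0 0 0 0.012 0;0 0 0 0 0'; python3 - <<'E'
from h import *
s=env.get_state();print(s["eef_pos"],s["wrist_force"],s["torque"]);snap("wrist","w10.png",(270,200,370,280),8)
E
```

```text
t: 17.5
eef_pos: [604.4, 90.5, 177.7]
orientation: [0.788, 0.615, -0.001, -0.001]
wrist_force: [-0.3, -0.3, -0.2]
width: 0.14
[604.40263359  90.54973861 177.68625384] [-0.28618993 -0.26440447 -0.17013031] [-0.07618868  0.05214198  0.00224147]
```

View pics/w10.png

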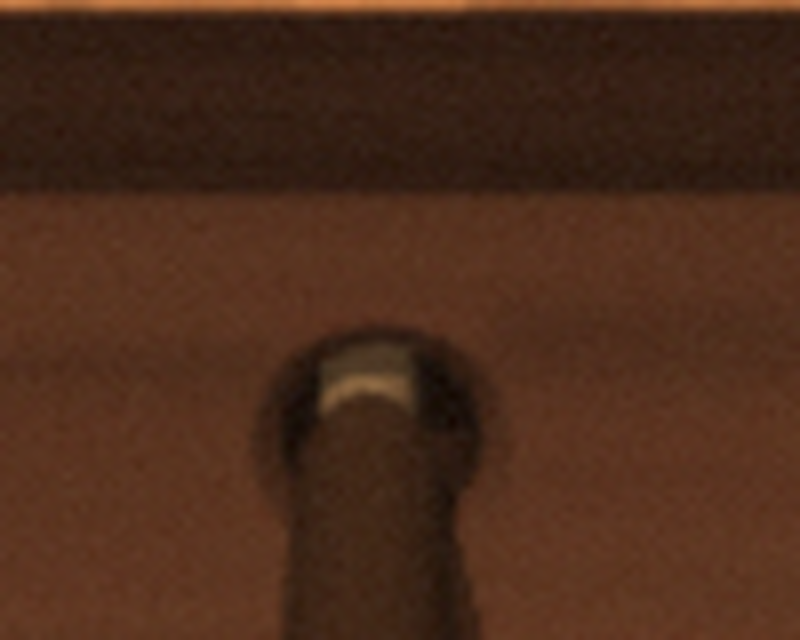

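Aligned much as before. I'll nudge +y by 1 mm and finish lowering. The stick bottoms out near TCP 126.4.

```bash
python3 -m handwheel '0 0 0.001 0.01 0;0 0 0 0.012 0;0 0 0 0.012 0;0 0 0 0.01 0;0 0 0 0.005 0;0 0 0 0 0;0.32 0 0 0 0;0.32 0 0 0 0'; python3 -c "
from h import *
s=env.get_state();print(s['eef_pos'],s['wrist_force'],s['width'])"; python3 -m handwheel '0.32 0 0 -0.03 0;0.32 0 0 -0.05 0;0.45 0 0 -0.05 0;0.45 0 0 0 0';  python3 - <<'E'
from h import *
s=env.get_state();print(s["eef_pos"],s["wrist_force"],totool([492.7,-7.5,200]));snap("wrist","w11.png",(200,180,440,340),3.3)
E
```

```text
t: 18.55
eef_pos: [607.1, 90.5, 131.4]
orientation: [0.788, 0.615, 0.0, 0.0]
wrist_force: [0.9, 0.9, -0.2]
width: 0.315
[607.07211999  90.50327106 131.35893856] [ 0.93575017  0.90672531 -0.17708557] 0.315359649301077
t: 19.05
eef_pos: [610.0, 90.8, 267.5]
orientation: [0.788, 0.615, 0.005, 0.003]
wrist_force: [-0.9, 0.2, -0.6]
width: 0.444
[609.95525922  90.80951674 267.47111319] [-0.91496643  0.17991903 -0.56691067] [-124.08233485  -90.62692712   66.00183535]
```

View pics/w11.png

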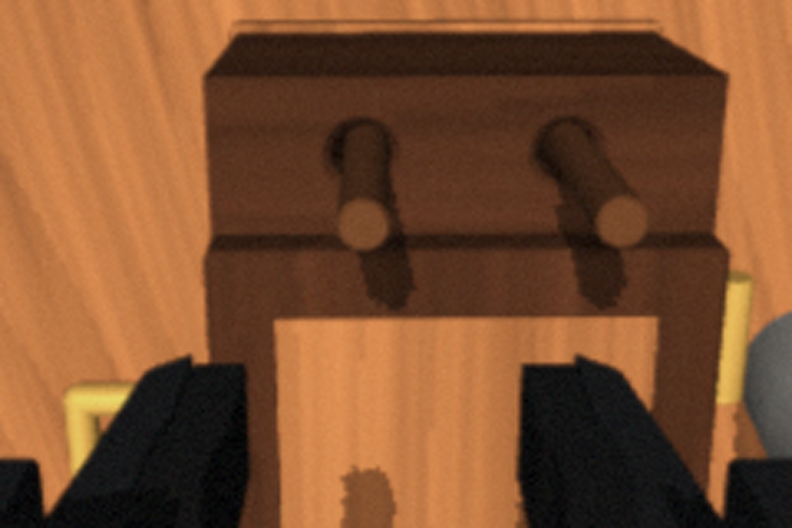

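Both sticks stand in the wells, with tops at (363,224) and (620,221) in the crop and equal heights. Moving to the bar.

```bash
python3 -m handwheel '0.3 -0.03 -0.021 0 0;0.3 -0.05 -0.036 0 0;0.3 -0.044 -0.031 0 0;0.3 0 0 0.03 0;0.3 0 0 0.03 0;0.3 0 0 0 0;0.3 0 0 0 0';  python3 - <<'E'
from h import *
s=env.get_state();print(s["eef_pos"],s["wrist_force"],totool([493,-7.5,90.5]));snap("wrist","w12.png",(160,150,480,390),2.5)
for p in [(492.7+.232*l,-7.5+.973*l,109.5) for l in(-50,0,50)]:print((proj("wrist",p)-[160,150])*2.5)
print(find("wrist","lid_bar"))
E
```

```text
t: 19.98
eef_pos: [491.1, -8.4, 200.6]
orientation: [0.788, 0.615, -0.0, -0.0]
wrist_force: [-0.6, -0.2, 0.5]
width: 0.302
[491.08878239  -8.44781514 200.62494012] [-0.56994581 -0.22788689  0.47973064] [  1.39983349   1.7150296  110.12335212]
[393.20899658 393.4657224 ]
[391.59937232 242.30821997]
[389.78436594  71.86357732]
[(0.63, array([492.3,  -7.6, 111.3]), array([316., 248.]))]
```

View pics/w12.png

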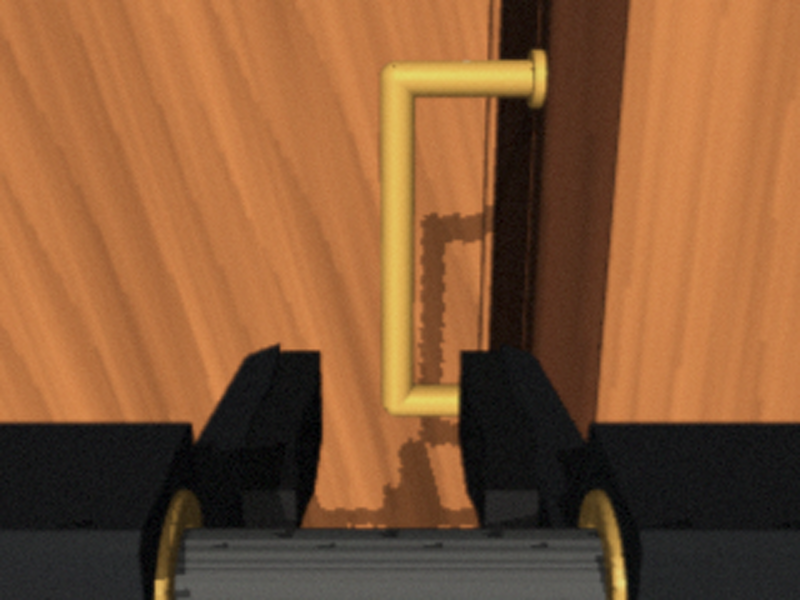

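```bash
python3 -m handwheel '0.3 0.001 0.002 0.02 0;0.3 0 0 0.03 0;0.3 0 0 0.03 0;0.3 0 0 0.02 0;0.3 0 0 0.009 0;0.3 0 0 0 0;0.3 0 0 0 0';  python3 - <<'E'
from h import *
s=env.get_state();print(s["eef_pos"],s["wrist_force"],totool([493,-7.5,90.5]));snap("wrist","w13.png",(160,150,480,390),2.5);snap("side","s13.png",(220,180,380,300),5)
E
```

```text
t: 20.95
eef_pos: [494.5, -8.1, 93.0]
orientation: [0.788, 0.615, 0.001, 0.001]
wrist_force: [0.1, 0.1, -0.5]
width: 0.301
[494.47429436  -8.06479312  92.96721725] [ 0.11047786  0.06246009 -0.48383031] [ 0.18940235 -1.57266259  2.46384967]
```

View pics/w13.png

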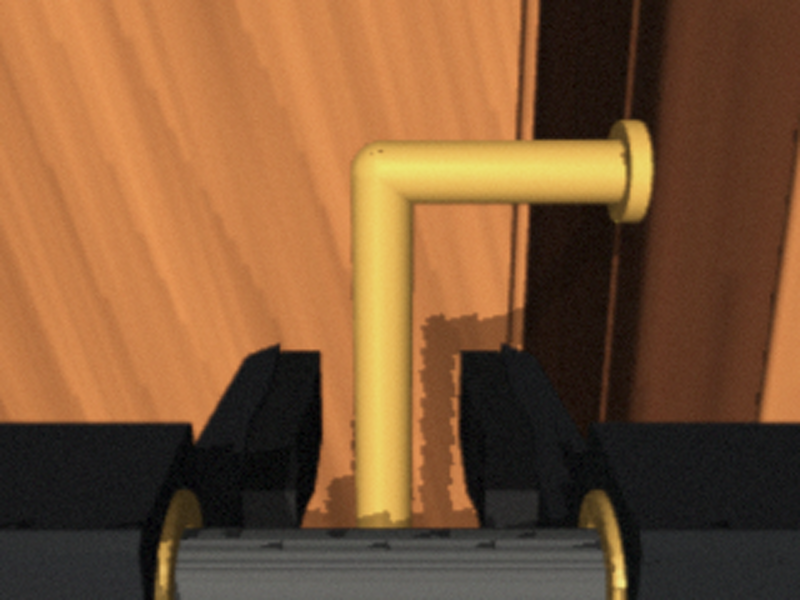

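View pics/s13.png

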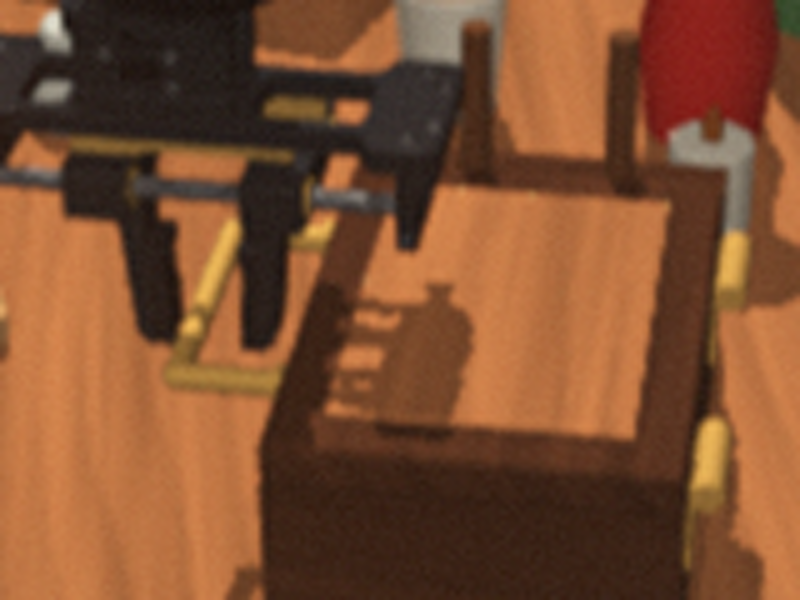

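```bash
python3 -m handwheel '0.3 0 -0.0013 0.003 0;0.3 0 0 0 0;0 0 0 0 0;0 0 0 0 0;0 0 0 0 0;0 0 0 0 0' 12;  python3 - <<'E'
from h import *
for i in range(4):
    s=env.get_state();print(s["eef_pos"],s["wrist_force"],s["width"]);env.get_image("side")
snap("wrist","w14.png",(160,150,480,390),2.5)
E
```

```text
t: 21.8
eef_pos: [493.3, -8.0, 89.2]
orientation: [0.788, 0.615, 0.001, 0.001]
wrist_force: [4.7, -1.4, -0.9]
width: 0.099
[493.2705154   -8.00034513  89.19881781] [ 4.73643701 -1.4470301  -0.86749807] 0.09903124744598008
[493.28838056  -8.00928111  89.20796267] [ 4.85157413 -1.23326631 -0.69787144] 0.09610192551830017
[493.26393093  -7.99752067  89.18760989] [ 4.72056964 -1.54518663 -1.21248628] 0.09893967285642602
[493.29203527  -7.99483027  89.22436503] [ 4.97467069 -1.29497052 -1.44299931] 0.10034531891538388
```

View pics/w14.png

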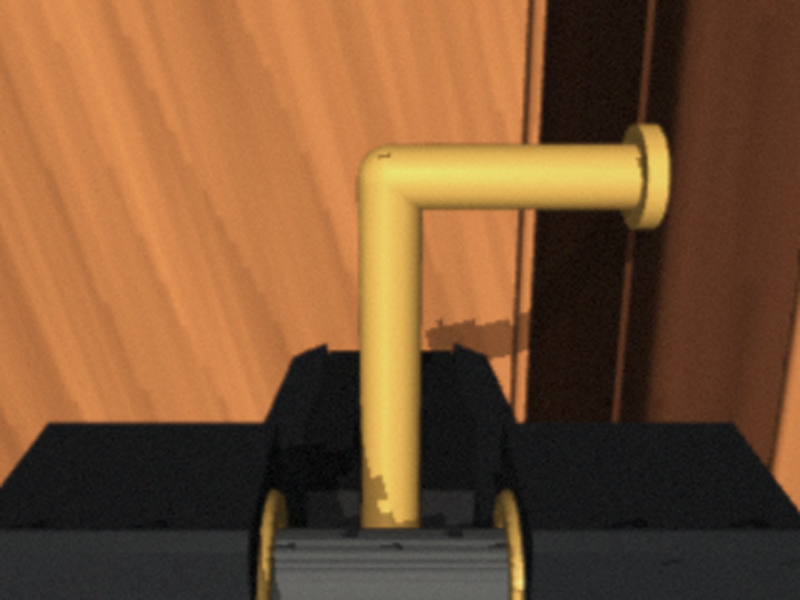

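The bar is pinched at mid-length in the wrist view, at width 0.10. Next I'll work out the arc.

```bash
python3 - <<'E'
import numpy as np
th=[0,.02,.06,.12,.18,.24,.30,.36,.42,.48,.54,.60,.66,.72,.78,.83,.88,.92,.96,1.0,1.03,1.06,1.09]
p=np.array([[-190.24*np.cos(t+.05),190.24*np.sin(t+.05)] for t in th])
for t,d,c in zip(th[1:],np.diff(p,axis=0),p[1:]-p[0]):print(t,"dy %.4f dz %.4f"%(d[0]/1e3,-d[1]/1e3),c.round(1))
E
```

```text
0.02 dy 0.0002 dz -0.0038 [0.2 3.8]
0.06 dy 0.0007 dz -0.0076 [ 0.9 11.4]
0.12 dy 0.0016 dz -0.0113 [ 2.5 22.7]
0.18 dy 0.0023 dz -0.0112 [ 4.8 33.9]
0.24 dy 0.0029 dz -0.0110 [ 7.7 44.9]
0.3 dy 0.0036 dz -0.0108 [11.3 55.7]
0.36 dy 0.0042 dz -0.0106 [15.5 66.3]
0.42 dy 0.0049 dz -0.0103 [20.4 76.6]
0.48 dy 0.0055 dz -0.0100 [25.9 86.7]
0.54 dy 0.0061 dz -0.0097 [31.9 96.3]
0.6 dy 0.0066 dz -0.0093 [ 38.6 105.6]
0.66 dy 0.0072 dz -0.0089 [ 45.7 114.5]
0.72 dy 0.0077 dz -0.0084 [ 53.4 122.9]
0.78 dy 0.0082 dz -0.0080 [ 61.6 130.9]
0.83 dy 0.0072 dz -0.0062 [ 68.8 137.1]
0.88 dy 0.0075 dz -0.0059 [ 76.3 143. ]
0.92 dy 0.0062 dz -0.0044 [ 82.5 147.4]
0.96 dy 0.0064 dz -0.0042 [ 88.8 151.6]
1.0 dy 0.0065 dz -0.0039 [ 95.3 155.5]
1.03 dy 0.0050 dz -0.0028 [100.3 158.3]
1.06 dy 0.0051 dz -0.0026 [105.4 160.9]
1.09 dy 0.0051 dz -0.0025 [110.6 163.4]
```

```bash
python3 -m handwheel '0 0 0.0005 -0.004 0;0 0 0.001 -0.0075 0;0 0 0.0015 -0.0112 0;0 0 0.0023 -0.0112 0;0 0 0.003 -0.011 0;0 0 0.0036 -0.0108 0;0 0 0 0 0;0 0 0 0 0' 20;  python3 - <<'E'
from h import *
for i in range(3):
    s=env.get_state();print(s["eef_pos"],s["wrist_force"],s["torque"],s["width"]);env.get_image("side")
snap("side","s15.png",(180,150,420,330),3.3)
T0=np.array([493.3,-8,89.2]);d=R.from_quat(s["orientation"]).inv().apply(s["eef_pos"]-T0);print(d,np.arcsin(np.clip((-d[2]+9.5)/190.24,-1,1))-.05, np.arccos((189.9-d[1])/190.24)-.05)
E
```

```text
t: 23.05
eef_pos: [504.4, -10.8, 144.2]
orientation: [0.788, 0.615, 0.001, 0.001]
wrist_force: [6.0, -2.0, -4.8]
width: 0.092
[504.43089961 -10.79425961 144.16117009] [ 5.98956565 -1.95897894 -4.81442851] [-0.32230391 -0.82628523  0.02902233] 0.09175093516454048
[504.41455888 -10.78101533 144.10585094] [ 7.62540696 -2.07621714 -3.07211881] [-0.33694754 -0.83548198  0.02994847] 0.088677922151097
[504.39796572 -10.79486547 144.01602042] [ 7.40570197 -1.82803363 -2.7698912 ] [-0.36151295 -0.84056606 -0.01966304] 0.09534894559286872
[-1.25945433e-02  1.15509757e+01 -5.47936768e+01] 0.29474944396710573 0.30543593949410736
```

View pics/s15.png

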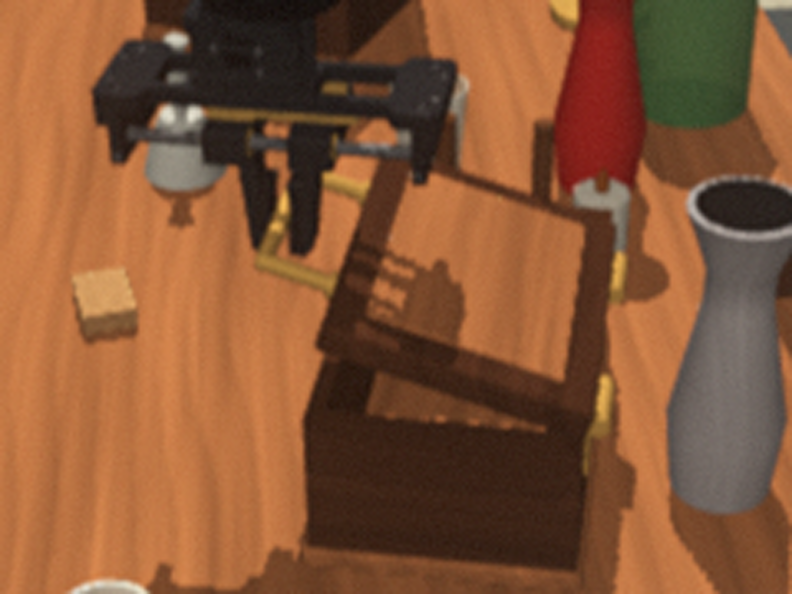

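The lid is at about 0.30 with the bar still held. Continuing.

```bash
python3 -m handwheel '0 0 0.005 -0.0106 0;0 0 0.0055 -0.0103 0;0 0 0.0055 -0.01 0;0 0 0.0061 -0.0097 0;0 0 0.0066 -0.0093 0;0 0 0.0072 -0.0089 0;0 0 0.0077 -0.0084 0;0 0 0 0 0;0 0 0 0 0' 20;  python3 - <<'E'
from h import *
for i in range(3):
    s=env.get_state();print(s["eef_pos"],s["wrist_force"],s["torque"],s["width"]);env.get_image("side")
snap("side","s16.png",(180,150,420,330),3.3)
T0=np.array([493.3,-8,89.2]);d=R.from_quat(s["orientation"]).inv().apply(s["eef_pos"]-T0);print(d,np.arcsin(np.clip((-d[2]+9.5)/190.24,-1,1))-.05, np.arccos((189.9-d[1])/190.24)-.05)
E
```

```text
t: 24.38
eef_pos: [546.5, -21.2, 210.3]
orientation: [0.788, 0.615, 0.0, 0.0]
wrist_force: [8.7, -1.9, -9.4]
width: 0.078
[546.47858471 -21.22441864 210.26148206] [ 8.66069909 -1.93437317 -9.40096817] [-0.19699101 -1.1075975  -0.03096769] 0.07827647453986494
[546.39963277 -21.229242   210.21261959] [  8.41701932  -2.02105909 -10.20771576] [-0.2530807  -1.0917916   0.05816201] 0.08350258029408097
[546.35991411 -21.22334808 210.16199407] [ 9.08525933 -1.16740029 -9.58460139] [-0.26681254 -1.13451673 -0.00390788] 0.08480522894881867
[ 6.50534182e-02  5.47050678e+01 -1.20951919e+02] 0.7055963783339779 0.7303681096947351
```

View pics/s16.png

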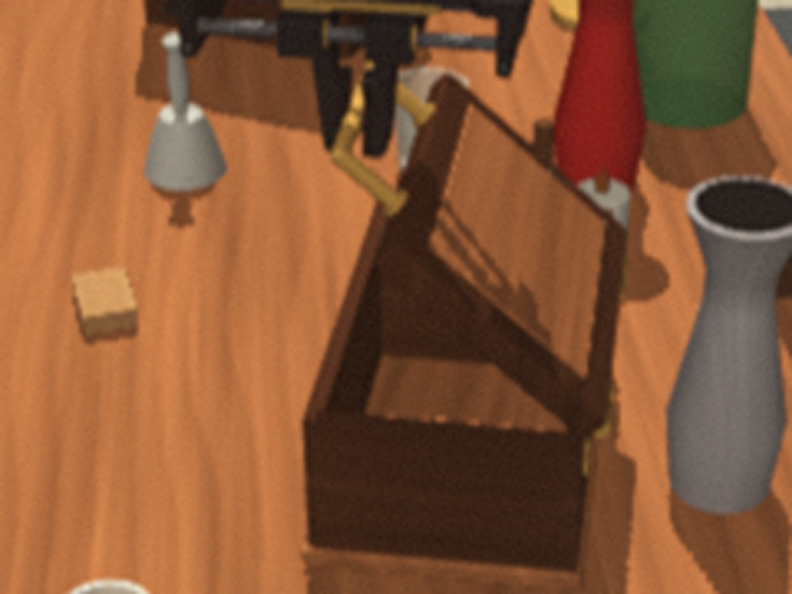

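Radial force is about 13 N towards the hinge, so my commanded radius is slightly too large. I'll trim it and continue to about 0.95.

```bash
python3 -m handwheel '0 0 0.0012 0.0012 0;0 0 0.0082 -0.0078 0;0 0 0.0072 -0.006 0;0 0 0.0075 -0.0057 0;0 0 0.0062 -0.0042 0;0 0 0.005 -0.003 0;0 0 0 0 0;0 0 0 0 0' 20;  python3 - <<'E'
from h import *
P=[]
for i in range(3):
    s=env.get_state();print(s["eef_pos"],s["wrist_force"],s["torque"],s["width"]);env.get_image("side")
snap("side","s17.png",(180,120,420,300),3.3)
T0=np.array([493.3,-8,89.2]);d=R.from_quat(s["orientation"]).inv().apply(s["eef_pos"]-T0);x,z=189.9-d[1],9.5-d[2];print(d,np.hypot(x,z),np.arctan2(z,x)-.05)
from scipy.optimize import least_squares
Q=np.array([[0,0],[11.55,54.79],[54.7,120.95],[d[1],-d[2]]])
r=least_squares(lambda c:np.hypot(Q[:,0]-c[0],Q[:,1]-c[1])-190,[190,-9.5]);print(r.x,r.fun)
for q in Q: print(np.arctan2(q[1]-r.x[1],r.x[0]-q[0])-.05)
print(find("side","lid_bar"),find("top","lid_bar"),find("wrist","lid_bar"))
E
```

```text
t: 25.58
eef_pos: [580.0, -29.6, 236.7]
orientation: [0.788, 0.615, -0.0, -0.0]
wrist_force: [4.4, 0.8, -7.8]
width: 0.078
[580.01714975 -29.60098233 236.72623038] [ 4.44830244  0.79165696 -7.83979595] [ 0.0817683  -0.44199358  0.06224495] 0.0780475908968074
[579.97734845 -29.56578939 236.70639558] [ 4.69473161  1.55126981 -7.20622572] [ 0.13741028 -0.48855831  0.00883469] 0.07726267065578801
[579.93300899 -29.57811543 236.68188385] [ 4.4252156   1.24873642 -7.80786697] [ 0.11619112 -0.49631139  0.0167743 ] 0.08140701880098804
[ 8.92776770e-02  8.92200877e+01 -1.47518024e+02] 186.52373725162158 0.9506324952820937
[189.16849222 -13.663168  ] [-0.33872138  0.35273832  0.26949413 -0.34489151]
0.02210229641004942
0.31785226266042865
0.7359358283119761
0.9657286046037916
[(0.88, array([577.9, -31.1, 265. ]), array([307., 170.]))] [(0.83, array([494.8,  -3.4, 114.2]), array([306., 286.]))] [(0.77, array([581.5, -31.9, 255.1]), array([321., 332.]))]
```

View pics/s17.png

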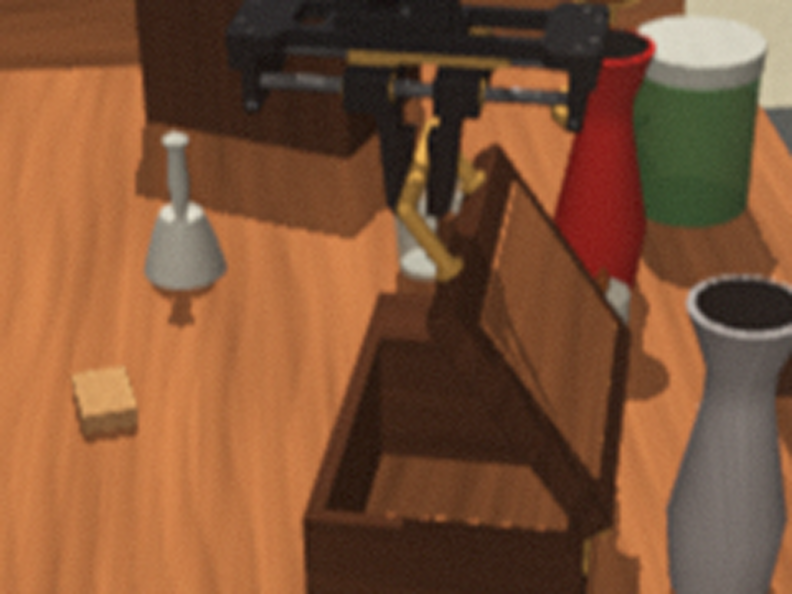

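```bash
python3 - <<'E'
from h import *
snap("side","s18.png",(280,140,380,290),4); snap("wrist","w18.png",(160,150,480,390),2.5); snap("top","t18.png",(235,165,395,305),4)
E
```

```text
(no output)
```

View pics/s18.png

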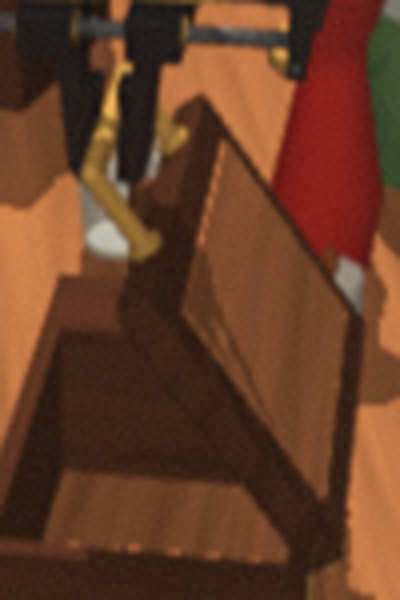

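View pics/w18.png

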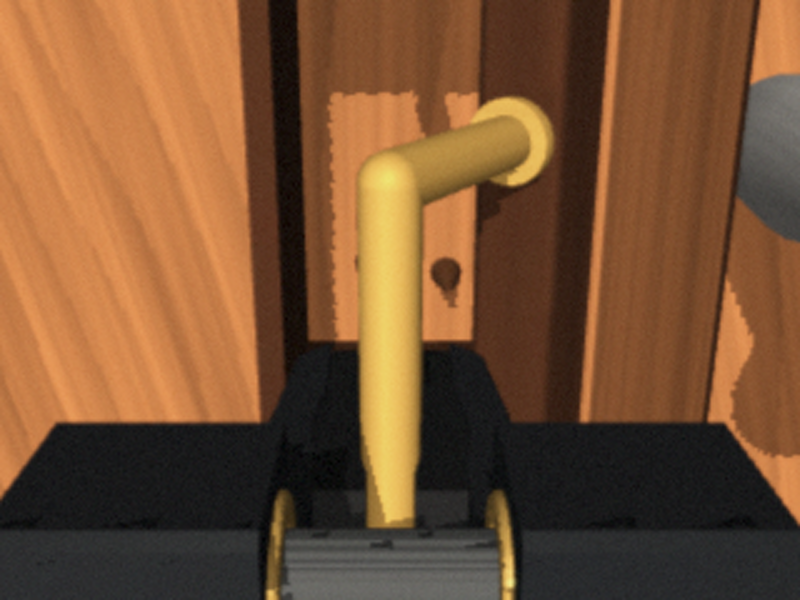

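View pics/t18.png

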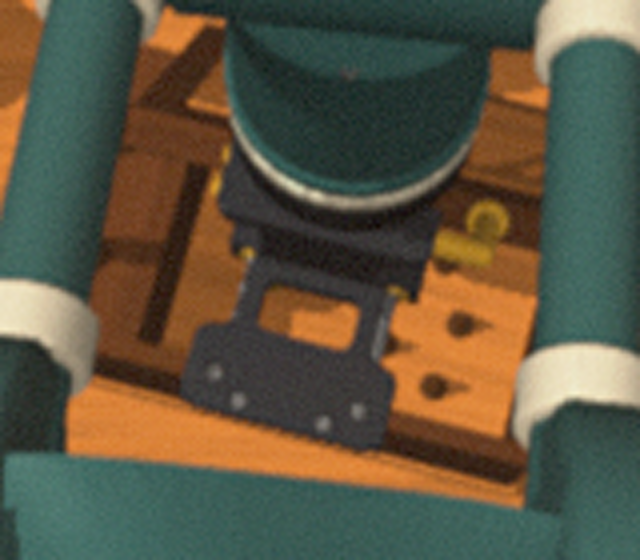

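```bash
cat > th.py <<'E'
from h import *
from scipy.optimize import least_squares
bx=(604.433,-29.804,-.232)
def W(l,b=bx):
    c,s=np.cos(b[2]),np.sin(b[2]);return [b[0]+c*l[0]-s*l[1],b[1]+s*l[0]+c*l[1],l[2]]
def lp(th,d,y,h): # d from hinge along lid, h height over hinge plane
    return W((75-d*np.cos(th)-h*np.sin(th)*-1*-1*-1 if 0 else 75-d*np.cos(th)+h*np.sin(th),y,100+d*np.sin(th)+h*np.cos(th)))
def fit(obs,dv=False):
    def f(x):return np.concatenate([proj("side",lp(x[0],*l))+[x[1] if dv else 0,x[2] if dv else 0]-p for l,p in obs])
    r=least_squares(f,[.9,0,0] if dv else [.9]);return r.x.round(3),r.fun.round(1)
E
python3 - <<'E'
from th import *
q=lambda x,y:np.array([(x+.5)/4-.5+280,(y+.5)/4-.5+140])
obs=[((190,-50,9.5),q(98,172)),((190,50,9.5),q(122,70)),((152,-50,9.5),q(147,243)),((152,50,9.5),q(174,135))]
print(fit(obs),fit(obs,True)); print(lp(0,190,0,9.5))
E
```

```text
(array([0.971]), array([-0.5,  0.2,  1.3,  0.7, -0.1, -0.3, -0.2,  0.7])) (array([ 0.967,  0.178, -0.489]), array([-0.7, -0.1,  1.1,  0.4, -0.2, -0.7, -0.3,  0.4]))
[np.float64(492.5140233130346), np.float64(-3.3626941067105136), np.float64(109.5)]
```

Kinematics put θ at about 0.95 and the side camera at 0.97. Now I'll go on gently past the balance point, to about 1.07, watching the tangential force.

```bash
cat > st.py <<'E'
from h import *
F=[]
for i in range(4):
    s=env.get_state();F.append(s["wrist_force"]);env.get_image("side")
f=np.mean(F,axis=0);T0=np.array([493.3,-8,89.2]);d=R.from_quat(s["orientation"]).inv().apply(s["eef_pos"]-T0)
x,z=189.9-d[1],9.5-d[2];a=np.arctan2(z,x);b=np.arctan2(-d[2]+13.66,189.17-d[1])-.072
ft=R.from_quat(s["orientation"]).inv().apply(f);fy,fz=ft[1],-ft[2]
print(s["t"],"theta",a-.05,b,"radial in",fy*np.cos(a)-fz*np.sin(a),"tangential open",fy*np.sin(a)+fz*np.cos(a),s["width"],s["eef_pos"])
E
python3 st.py; python3 -m handwheel '0 0 0.0007 0.001 0;0 0 0.0045 -0.0028 0;0 0 0.005 -0.0028 0;0 0 0 0 0;0 0 0 0 0';python3 st.py; python3 -m handwheel '0 0 0.005 -0.0026 0;0 0 0.005 -0.0026 0;0 0 0 0 0;0 0 0 0 0';python3 st.py
```

```text
26.225 theta 0.9511594074071563 0.9442321902778658 radial in 9.442423946764755 tangential open -0.9137023936551283 0.07938501669423123 [579.99602426 -29.59284718 236.73940035]
t: 26.9
eef_pos: [590.2, -32.1, 242.4]
orientation: [0.788, 0.615, 0.0, 0.0]
wrist_force: [-1.7, 2.7, 2.0]
width: 0.078
27.05 theta 1.014097266732181 1.0061422717373592 radial in -2.6529506728626173 tangential open -0.28593434314813937 0.07696100084040024 [590.00777718 -32.08879584 242.24961456]
t: 27.6
eef_pos: [600.0, -34.6, 247.1]
orientation: [0.788, 0.615, 0.0, 0.0]
wrist_force: [-1.6, 3.4, 3.9]
width: 0.073
27.75 theta 1.0740578482392271 1.0650539193832713 radial in -3.881961707635019 tangential open -0.10658404424404377 0.07327852902282722 [599.78385833 -34.52749916 247.01054865]
```

```bash
python3 -m handwheel '0 0 0.0047 -0.0022 0;0 0 0 0 0;0 0 0 0 0';python3 st.py; python3 - <<'E'
from h import *
snap("side","s19.png",(280,140,380,290),4)
E
```

```text
t: 28.18
eef_pos: [604.5, -35.7, 249.1]
orientation: [0.788, 0.615, 0.0, -0.0]
wrist_force: [-0.3, 3.4, 3.1]
width: 0.08
28.325 theta 1.101455986595124 1.0919506828543823 radial in -3.1507969717991706 tangential open -0.37158835358651343 0.07420093022216785 [604.32106408 -35.67179906 249.03952241]
```

View pics/s19.png

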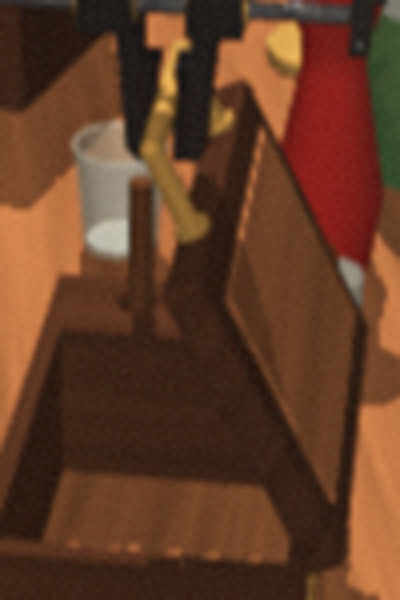

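```bash
python3 - <<'E'
from th import *
q=lambda x,y:np.array([(x+.5)/4-.5+280,(y+.5)/4-.5+140])
obs=[((190,-50,9.5),q(155,145)),((190,50,9.5),q(179,46)),((152,-50,9.5),q(193,225)),((152,50,9.5),q(220,122))]
print(fit(obs),fit(obs,True))
# path back from 1.10 to .913 and the deltas
a=np.array([1.10,1.07,1.04,1.01,.985,.96,.935,.915])+.05
p=190.24*np.c_[-np.cos(a),np.sin(a)];print(np.diff(p,axis=0).round(1),p[-1]-p[0])
E
```

```text
(array([1.118]), array([ 0.1,  0.9,  0.7,  1. ,  0.3, -0.3, -0.7, -0.3])) (array([ 1.113,  0.413, -0.471]), array([-0.1,  0.6,  0.6,  0.7,  0.2, -0.6, -0.8, -0.7]))
[[-5.2 -2.4]
 [-5.1 -2.6]
 [-5.  -2.7]
 [-4.1 -2.4]
 [-4.1 -2.5]
 [-4.  -2.6]
 [-3.1 -2.1]] [-30.6152158  -17.25762614]
```

The camera reads 1.115 and kinematics 1.09–1.10, so the lid is well past balance and held. Easing back to about 0.913.

```bash
python3 -m handwheel '0 0 -0.0052 0.0024 0;0 0 -0.0051 0.0026 0;0 0 -0.005 0.0027 0;0 0 -0.0041 0.0024 0;0 0 -0.0041 0.0025 0;0 0 -0.004 0.0026 0;0 0 -0.0034 0.0023 0;0 0 0 0 0;0 0 0 0 0;0 0 0 0 0';python3 st.py; python3 - <<'E'
from h import *
snap("side","s20.png",(280,140,380,290),4)
E
```

```text
t: 29.68
eef_pos: [574.5, -28.3, 231.6]
orientation: [0.788, 0.615, -0.0, 0.0]
wrist_force: [0.4, 4.4, 1.3]
width: 0.077
29.825 theta 0.9102201079111485 0.9040587532724977 radial in -1.652716965262184 tangential open 0.31819558062552444 0.0734238980394574 [574.42643122 -28.34775697 231.5528785 ]
```

View pics/s20.png

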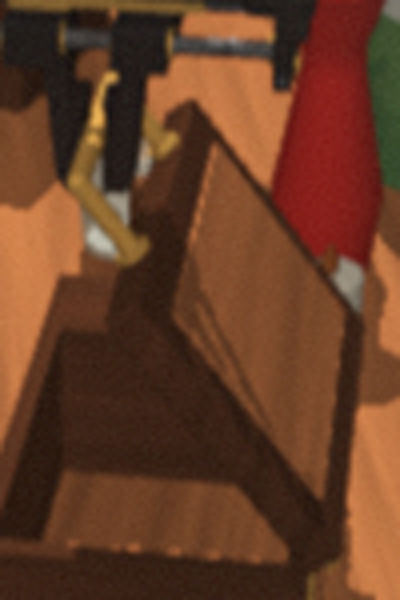

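```bash
python3 - <<'E'
from th import *
q=lambda x,y:np.array([(x+.5)/4-.5+280,(y+.5)/4-.5+140])
obs=[((190,-50,9.5),q(84,182)),((190,50,9.5),q(109,79)),((152,-50,9.5),q(132,250)),((152,50,9.5),q(164,141))]
print(fit(obs),fit(obs,True))
snap("side","s21.png",(130,100,530,400),2)
E
```

```text
(array([0.93]), array([-0.9, -0.3,  1. ,  0.4,  0.6, -0.5, -0.5,  0.7])) (array([ 0.93 , -0.098, -0.026]), array([-0.9, -0.4,  1. ,  0.4,  0.5, -0.6, -0.6,  0.6]))
```

View pics/s21.png

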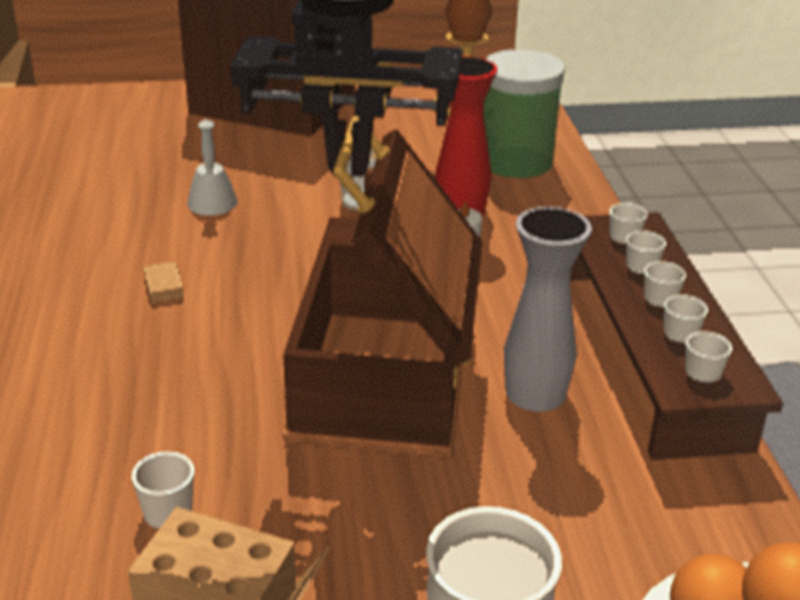

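Estimates are 0.904, 0.910 and 0.930, against a target of 0.913. I'll hold for a moment to check it's steady, then hand in.

```bash
python3 -m handwheel '0 0 0 0 0;0 0 0 0 0;0 0 0 0 0;0 0 0 0 0' ; python3 st.py; python3 - <<'E'
from plant import env
print(env.hand_in())
E
```

```text
t: 30.48
eef_pos: [574.3, -28.3, 231.5]
orientation: [0.788, 0.615, -0.0, 0.0]
wrist_force: [-0.2, 3.1, 0.6]
width: 0.072
30.625 theta 0.9098939491358341 0.9037335933175901 radial in -0.7602349403775743 tangential open -0.018920124663375226 0.07358872797625149 [574.3410081  -28.3427186  231.56294656]
the job is handed in; nothing more can be done
None
```

I put both joss sticks foot down in the two holes, one in each, and let go of them. I then raised the lid past its balance point to about 1.10 rad, eased it back, and handed in at about 30.6 s while still holding it with 20 N.

- **Lid angle:** the arm's position gives 0.904–0.910 rad and the side camera gives 0.930, so they differ by about 1.5°. The target was 0.913, five degrees below balance. The arm's position did not move over the last half second.
- **Sticks:** after release, the wrist camera showed both standing in their holes at equal height. One of them dropped the last few millimetres when I let go.
- **Spring:** I raised past balance by position. The spring's force there is only 0.1–0.2 N, too small to pick out in the force reading, so the force did not clearly confirm the spring taking over.
- **Pull on the bar:** raising the lid pulled on the bar with up to about 13 N towards the hinge until I corrected the arc. The grip did not slip visibly, and the lid was held the whole time.
- **Other things:** in the last side picture everything in view looked undisturbed. I did not check each object's position.

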